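# Fill the flavour stands with tins

### The job

Put the rose tin and the green tin each into the stand of its own colour, standing on its long narrow edge and fully down on the pocket's floor. The rose tin lies flat: lay it first in the blue turning rest, let go of it there, then take it again from there, another way, to stand it up. Lower the tins rather than letting them fall, and leave the yellow tin, the jar, the scraper and the bowl where they are.

Things in the scene. Friction and masses are not known exactly. Their poses are not given: they have to be found in the camera images.
- rose_tin: Rose-pink closed tin, 120 x 60 x 32 mm, about 0.22 kg (varies by a third), cream panel on one broad face. Origin at its centre; x along the 120 mm length, y across the 32 mm thickness (towards the cream panel), z across the 60 mm width. Starts lying flat on the table, cream panel up.
- green_tin: Green closed tin, 120 x 60 x 32 mm, about 0.22 kg (varies by a third), cream panel on one broad face. Origin at its centre; x along the 120 mm length, y across the 32 mm thickness (towards the cream panel), z across the 60 mm width. Starts standing on its long narrow edge on the table (z up, top at 60 mm), long axis roughly along world y.
- yellow_tin: Yellow closed tin, 120 x 60 x 32 mm, about 0.22 kg (varies by a third), cream panel on one broad face. Origin at its centre; x along the 120 mm length, y across the 32 mm thickness (towards the cream panel), z across the 60 mm width. Already stands home in the yellow stand; leave it there.
- rose_tin_center (a point): The centre of the rose tin.
- green_tin_center (a point): The centre of the green tin.
- rose_stand: Rose-pink stand, fixed, with one open-topped pocket 132 mm long (own x) by 40 mm wide (own y), walls 4 mm, floor 5 mm and rim 30 mm above the table; white foot 156 x 60 mm. A tin home in it on its 120 x 32 mm edge has its centre 35 mm and top 65 mm above the table. Origin on the table under the pocket's centre, z up. 
- green_stand: Green stand, fixed, with one open-topped pocket 132 mm long (own x) by 40 mm wide (own y), walls 4 mm, floor 5 mm and rim 30 mm above the table; white foot 156 x 60 mm. A tin home in it on its 120 x 32 mm edge has its centre 35 mm and top 65 mm above the table. Origin on the table under the pocket's centre, z up. 
- yellow_stand: Yellow stand, fixed, with one open-topped pocket 132 mm long (own x) by 40 mm wide (own y), walls 4 mm, floor 5 mm and rim 30 mm above the table; white foot 156 x 60 mm. A tin home in it on its 120 x 32 mm edge has its centre 35 mm and top 65 mm above the table. Origin on the table under the pocket's centre, z up. Holds the yellow tin.
- rest: Turning rest, fixed: steel foot 110 x 76 x 6 mm with two blue V-shaped ribs, each 16 mm wide, at own x -42 and +42 mm. The 68 mm between the ribs is open down to the foot, so a finger can pass behind or under a tin lying there. Origin on the table, x along the V (the tin's length goes along it), z up.
- rest_vee (a point): Middle of the V's bottom line: own y of the rest +10 mm, 35 mm above the table. From here the long face rises at 45 degrees towards the rest's -y (48 mm of face) and the short lip at 45 degrees towards its +y (24 mm). To lay a flat-held tin in, lean the gripper 45 degrees towards the rest's +y.
- rest_seat (a point): Centre of a tin lying in the rest: 67.5 mm above the table, over the rest's origin. The tin leans 45 degrees: a broad face on the long face, a long narrow edge on the lip, its upper edge towards the rest's -y. To retake it, lean the gripper 45 degrees towards -y and grasp the broad faces near the upper edge; straightening then brings the tin on edge.
- jar: Bystander: amber glass jar with steel cap, 68 mm across, 100 mm tall, origin under its centre.
- scraper: Bystander: steel bench scraper lying flat, 75 x 120 mm blade with a wooden grip 20 mm high; origin under the blade's centre.
- bowl: Bystander: small steel bowl, 110 mm across, 50 mm high, origin under its centre.
Things that resemble listed ones, but are neither listed nor needed, are in the scene too. Leave any purple look-alike of the green_tin alone.

How it is judged:
On the way:
1. the rose tin lies leaning in the turning rest, let go (distance between rose_tin_center and rest_seat below 0.022 m and angle between the y axis of rose_tin and the z axis of rest, either way round between 0.6 and 0.97 rad and linear speed of rose_tin below 0.03 m/s and contact force between the fingers and rose_tin below 0.1 N), for 0.15 s.
At the end, for the whole second after the job is handed in: Rose and green tin each stand in the pocket of their own colour: centre within 8 mm (along) and 6 mm (across) of the pocket's centre, 31 to 39 mm above the table (home is 35), 60 mm width within 0.12 rad of vertical and length within 0.12 rad of the pocket's, at rest (x of rose_tin_center in the frame of rose_stand between -0.008 and 0.008 m and y of rose_tin_center in the frame of rose_stand between -0.006 and 0.006 m and z of rose_tin_center in the frame of rose_stand between 0.031 and 0.039 m and angle between the z axis of rose_tin and the z axis of rose_stand, either way round below 0.12 rad and angle between the x axis of rose_tin and the x axis of rose_stand, either way round below 0.12 rad and linear speed of each of rose_tin, green_tin below 0.02 m/s and x of green_tin_center in the frame of green_stand between -0.008 and 0.008 m and y of green_tin_center in the frame of green_stand between -0.006 and 0.006 m and z of green_tin_center in the frame of green_stand between 0.031 and 0.039 m and angle between the z axis of green_tin and the z axis of green_stand, either way round below 0.12 rad and angle between the x axis of green_tin and the x axis of green_stand, either way round below 0.12 rad); the robot touches nothing.
It fails at once if the rose tin falls freely (dropped from more than about 40 mm) (linear speed of rose_tin above 0.9 m/s and contact force between the fingers and rose_tin below 0.1 N).
It fails at once if the green tin falls freely (dropped from more than about 40 mm) (linear speed of green_tin above 0.9 m/s and contact force between the fingers and green_tin below 0.1 N).
It fails at once if the yellow tin is lifted or shifted by more than 12 mm (distance of yellow_tin from where it was at the start of the episode above 0.012 m).
It fails at once if the jar, the scraper or the bowl is shifted by more than 20 mm (distance of any of jar, scraper, bowl from where it was at the start of the episode above 0.02 m).
It also fails if it takes over 69 s, if anything falls off the work surface, if the arm or the gripper's body presses on something with over 40 N, if the wrist force passes 120 N, or if a joint passes its speed limit or range.

### The arm

A 7-joint arm with a two-finger parallel gripper is mounted at the origin on the work surface. World frame = base frame: x ahead of the robot, y to its left, z up, the work surface at z = 0. Lengths are in m, angles in rad, forces in N, time in s.
With the tool pointing down it reaches from about 0.425 to 0.875 m from the base axis. Payload 4.7 kg.
Tool frame: the origin (TCP) lies on the centre line of the jaws, within the pads' length; the fingertips stand 25 mm ahead of it and the grasp point (between the pads) lies 6 mm ahead of it; z points along the fingers, x is the direction in which the jaws open and shut, and the axes are right-handed (so a half turn about z gives the same grasp; the last joint's range is limited). The gripper opens to 87 mm and grips with 3 to 60 N. Pads are 19 mm wide; open, the fingers measure 117 mm over their backs; the gripper's body (75 mm by 190 mm) begins 51 mm behind the grasp point.
Start: joints at [-1.3, 0.321, -0.07, 1.45, 0.023, 1.371, -0.057], TCP at [0.165, 0.629, 0.248] pointing down, gripper open.
Joint ranges: [-2.86, 2.86], [-0.3, 2.09], [-1.38, 1.24], [0.06, 2.45], [-1.56, 4.7], [0.09, 2.05], [-2.69, 2.69]. Speed limits (rad/s): [2.57, 2.57, 3.14, 3.14, 3.14, 3.14, 3.14].

### API

Orientations are given as a unit quaternion [w, x, y, z].
In Python, from workcell import bot, read_camera, camera_params gives the robot as it stands.
- The arm moves only by the tool step_arm, never from a script. Its argument "steps" is a list of rows, each a list of 5 numbers: the shift along the world's x, y, z normalised to -1 to 1, where 1 is 0.5 m, then the turn about the world's z normalised to -1 to 1, where 1 is 120 degrees, then the opening, from -1 (shut) to 1 (fully open). A call has 1 to 12 rows; each row shifts and turns the commanded pose from where the row before left it; what a row does not reach is not made up. A row lasts 1/8 s, in which the tool goes at most 62.5 mm and 10.7 degrees, less where a joint would pass 70% of its speed; a pose out of reach is approached as far as the arm can. A call with a number of a shift or a turn outside -1 to 1 is refused whole. A call with a gripper value outside its range is refused whole. The fingers move at their own pace and stop on an object; "newtons" is the grip in N (left out, the last holds). Time passes only in rows, so rows that do not move let the fingers close. It gives the time, the measured TCP pose, the force and the opening at its end, in the units of the state.
- bot.state(): the state, without advancing time (a new reading comes with each control period).
- read_camera(name): name is "side" or "top" or "wrist"; returns the picture (400x640x3 uint8, blue, green, red); there is no depth.
- camera_params(name): a dict with "vfov" (degrees; the focal length in pixels is half the picture's height over the tangent of half this angle, whatever the lens; pixels are square), "cx", "cy" (the principal point, pixels), "dist_coeffs" ([k1, k2, p1, p2, k3] as OpenCV has them; the pictures are not rectified), "xyz" and "rotation" of the camera in the world; the wrist camera has in their place "mount" (4x4, takes a point from camera to tool coordinates, whose origin is the TCP and whose axes are the tool frame's). Camera axes: x right, y down, z forward; pixel columns grow to the right and rows downward; lengths in m; the calibration is good to about 2 mm. A picture is of the moment at which its call begins: read the wrist's pose just before it. camera_params takes no time and is no camera call.
- bot.job_done(): hands the job in, once; it reports no verdict.
The state is a dict: "clock": time; "q": joint angles; "joint_vel": joint speeds; "joint_efforts": joint torques, N m; "position": TCP position; "tool_rot": TCP orientation; "ft_force": force on the tool from outside, world axes, zero at the start; "torque": the same for the moment, N m; "width": finger opening in m.
Only numpy, scipy, OpenCV 4.12 (cv2) and the standard library are available. Lean on these libraries where they do the work, as an engineer would, in place of code of your own. Each camera call takes 0.05 s, during which the arm holds its last target.

## Working session

There is one attempt and no reset: what is moved stays moved. The work goes in short steps, Python scripts to look and compute and a tool call to move; the robot and the scene stay as the last step left them, time stands still between calls to the robot, and variables do not carry over. Pictures are saved under pics/ and viewed, and the job is handed in when it is done.

Besides the shell and the picture viewer there is one more tool, called after "Request:" by a JSON object that holds its "method" and its "body". step_arm: Moves the arm, as the interface text tells. Scaled input: -1 to 1 covers 0.5 m each way for a shift and 120 degrees each way for a turn. Its arguments: {"type":"object","properties":{"steps":{"type":"array"},"newtons":{"type":"number"}},"required":["steps"]}

```bash
ls -la; mkdir -p pics; python3 - <<'E'
from workcell import bot, read_camera, camera_params
import cv2
print(bot.state())
for n in ("side","top","wrist"):
    print(n,camera_params(n)); cv2.imwrite(f"pics/{n}0.png",read_camera(n))
E
```

```text
total 12
drwxr-xr-x  3 agent agent 4096 Dec  6 23:28 .
drwxr-xr-x 23 root  root  4096 Dec  6 23:28 ..
drwxr-xr-x  2 agent agent 4096 Dec  6 23:28 pics
{'clock': 0.0, 'q': array([-1.29990018,  0.32182652, -0.07009682,  1.45169852,  0.02259876,
        1.37078183, -0.05690405]), 'joint_vel': array([-9.08782162e-05,  5.79256945e-04,  2.36333594e-04, -2.47909751e-03,
        1.16394992e-03,  7.40606715e-04, -7.35102468e-04]), 'joint_efforts': array([-4.23889978e-04, -4.91279840e+01, -4.04216694e-01, -3.12525129e+01,
       -6.39966619e-02,  4.39159304e-02,  1.91307240e-04]), 'position': array([0.1649973 , 0.62817978, 0.24644746]), 'tool_rot': array([ 6.24892212e-04,  7.91815915e-01,  6.10759059e-01, -7.33355193e-04]), 'ft_force': array([-0.37270662,  0.27418774, -1.22601931]), 'torque': array([-0.01065883,  0.0446689 ,  0.01204672]), 'width': 0.0866907204222746}
side {'vfov': 45.890887690620474, 'cx': 317.7262513920881, 'cy': 203.34686451194128, 'dist_coeffs': array([-0.09116588,  0.        ,  0.        ,  0.        ,  0.        ]), 'xyz': array([0.53377758, 0.84963647, 0.96435302]), 'rotation': array([ 0.00746855, -0.04263332,  0.92609075, -0.37481002])}
top {'vfov': 48.60751701550296, 'cx': 309.69834919733046, 'cy': 202.8821314031531, 'dist_coeffs': array([-0.03383006,  0.        ,  0.        ,  0.        ,  0.        ]), 'xyz': array([ 0.49163712, -0.0074777 ,  1.27827202]), 'rotation': array([-0.0286504 ,  0.71558228, -0.69725521,  0.03092466])}
wrist {'vfov': 65.71411773163663, 'cx': 317.66868970535484, 'cy': 194.35224173855946, 'dist_coeffs': array([-0.04106784,  0.        ,  0.        ,  0.        ,  0.        ]), 'mount': array([[ 0.99999694, -0.00183873,  0.00165384, -0.00220378],
       [ 0.00133528,  0.96431814,  0.26474278, -0.07264454],
       [-0.00208162, -0.26473976,  0.96431765, -0.13837965],
       [ 0.        ,  0.        ,  0.        ,  1.        ]])}
```

View pics/top0.png

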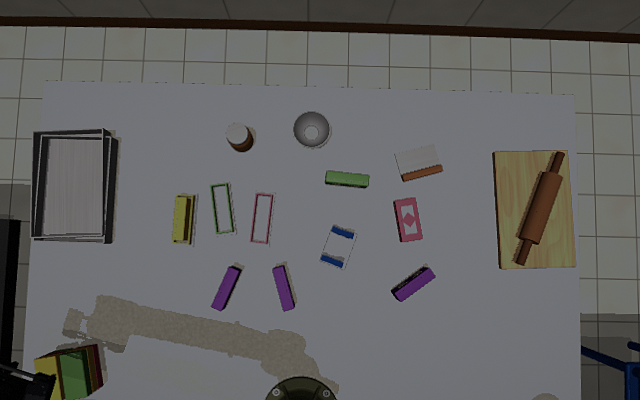

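View pics/side0.png

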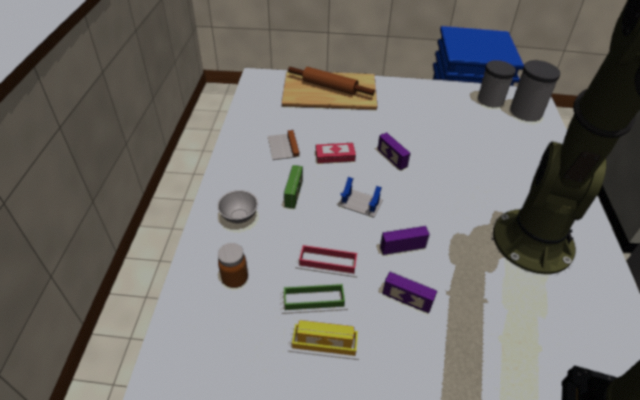

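View pics/wrist0.png

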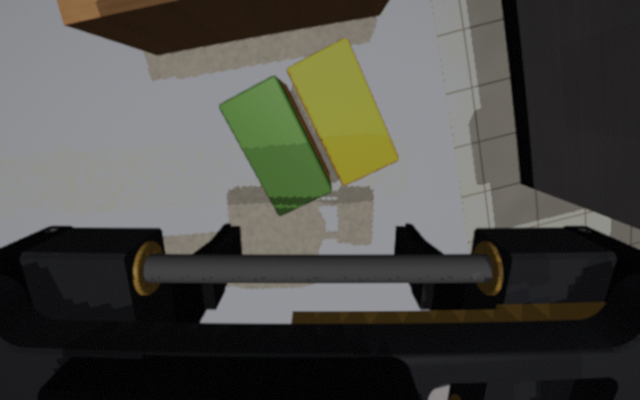

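```bash
cat > h.py <<'E'
import numpy as np, cv2
from scipy.spatial.transform import Rotation as R
from workcell import bot, read_camera, camera_params
def rot(q): return R.from_quat([q[1],q[2],q[3],q[0]]).as_matrix()
class Cam:
    def __init__(s,n,st=None):
        p=camera_params(n); f=200/np.tan(np.radians(p['vfov'])/2)
        s.K=np.array([[f,0,p['cx']],[0,f,p['cy']],[0,0,1]]); s.d=p['dist_coeffs']
        if n=='wrist':
            Rt=rot(st['tool_rot']); M=np.array(p['mount'])
            s.R=Rt@M[:3,:3]; s.t=np.array(st['position'])+Rt@M[:3,3]
        else: s.R=rot(p['rotation']); s.t=np.array(p['xyz'])
    def cast(s,px,z):
        px=np.asarray(px,float).reshape(-1,1,2)
        u=cv2.undistortPoints(px,s.K,s.d).reshape(-1,2)
        r=np.c_[u,np.ones(len(u))]@s.R.T
        k=(z-s.t[2])/r[:,2]
        return (s.t+r*k[:,None])[:,:2]
    def proj(s,P):
        P=np.asarray(P,float).reshape(-1,3); c=(P-s.t)@s.R
        return cv2.projectPoints(c.reshape(-1,1,3),np.zeros(3),np.zeros(3),s.K,s.d)[0].reshape(-1,2)
def mask(im,h0,h1,s0=90,v0=40,v1=255):
    h=cv2.cvtColor(im,cv2.COLOR_BGR2HSV)
    if h0<0: return cv2.inRange(h,(0,s0,v0),(h1,255,v1))|cv2.inRange(h,(180+h0,s0,v0),(180,255,v1))
    return cv2.inRange(h,(h0,s0,v0),(h1,255,v1))
def blobs(m,amin=60):
    c,_=cv2.findContours(m,cv2.RETR_EXTERNAL,cv2.CHAIN_APPROX_NONE)
    return sorted([x for x in c if cv2.contourArea(x)>amin],key=cv2.contourArea,reverse=True)
def rect(pts):
    (c,s,a)=cv2.minAreaRect(np.float32(pts)*1000)
    b=cv2.boxPoints((c,s,a)); e1=b[1]-b[0]; e2=b[2]-b[1]
    e=e1 if np.hypot(*e1)>np.hypot(*e2) else e2
    return np.array(c)/1000,sorted(s)[::-1],np.degrees(np.arctan2(e[1],e[0]))%180
E
python3 - <<'E'
from h import *
im=cv2.imread('pics/top0.png'); c=Cam('top')
sd=cv2.imread('pics/side0.png')
for nm,h0,h1,s0,v0 in (('green',40,80,90,40),('rose',-15,5,90,40),('yellow',22,35,100,40),('blue',100,122,130,50)):
    m=mask(im,h0,h1,s0,v0)
    for b in blobs(m,25):
        x,y,w,h=cv2.boundingRect(b)
        if x<150 or x>450: continue
        print(nm,(x,y,w,h),cv2.contourArea(b),[ (z,)+tuple(np.round(np.r_[rect(c.cast(b[:,0],z))[0]*1000,rect(c.cast(b[:,0],z))[1],rect(c.cast(b[:,0],z))[2]],1)) for z in (.03,.06)])
cv2.imwrite('pics/topc.png',cv2.resize(im[110:320,160:460],None,fx=2.6,fy=2.6,interpolation=cv2.INTER_CUBIC))
E
```

```text
green (326, 171, 43, 11) 238.5 [(0.03, np.float64(676.7), np.float64(-114.7), np.float64(120.9), np.float64(19.3), np.float64(85.4)), (0.06, np.float64(672.2), np.float64(-112.1), np.float64(118.0), np.float64(18.8), np.float64(85.4))]
green (326, 180, 42, 6) 65.0 [(0.03, np.float64(657.8), np.float64(-113.2), np.float64(117.3), np.float64(8.8), np.float64(86.5)), (0.06, np.float64(653.9), np.float64(-110.6), np.float64(114.5), np.float64(8.6), np.float64(86.5))]
rose (395, 198, 28, 44) 816.0 [(0.03, np.float64(558.3), np.float64(-289.6), np.float64(118.3), np.float64(59.4), np.float64(10.7)), (0.06, np.float64(556.7), np.float64(-282.9), np.float64(115.5), np.float64(58.0), np.float64(10.7))]
rose (250, 194, 23, 50) 54.0 [(0.03, np.float64(551.4), np.float64(125.4), np.float64(137.6), np.float64(48.1), np.float64(175.1)), (0.06, np.float64(549.9), np.float64(122.2), np.float64(134.3), np.float64(46.9), np.float64(175.1))]
yellow (172, 195, 22, 49) 804.0 [(0.03, np.float64(542.7), np.float64(348.3), np.float64(137.9), np.float64(50.6), np.float64(177.9)), (0.06, np.float64(541.5), np.float64(339.8), np.float64(134.6), np.float64(49.4), np.float64(177.9))]
blue (321, 255, 22, 13) 98.0 [(0.03, np.float64(436.2), np.float64(-75.6), np.float64(62.8), np.float64(15.6), np.float64(70.3)), (0.06, np.float64(437.5), np.float64(-74.0), np.float64(61.3), np.float64(15.2), np.float64(70.3))]
blue (331, 227, 23, 12) 97.5 [(0.03, np.float64(515.9), np.float64(-103.2), np.float64(63.2), np.float64(16.9), np.float64(73.0)), (0.06, np.float64(515.3), np.float64(-100.9), np.float64(61.6), np.float64(16.5), np.float64(73.0))]
```

View pics/topc.png

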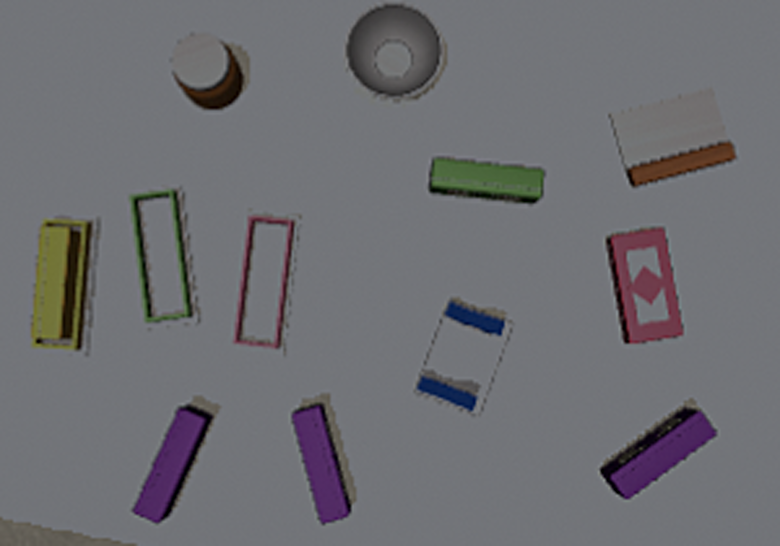

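```bash
python3 - <<'E'
from h import *
sd=cv2.imread('pics/side0.png'); im=cv2.imread('pics/top0.png')
a=cv2.resize(sd[120:280,260:420],(500,500),interpolation=cv2.INTER_CUBIC)
b=cv2.resize(im[215:275,308:368],(300,300),interpolation=cv2.INTER_NEAREST)
o=np.zeros((500,800,3),np.uint8);o[:,:500]=a;o[:300,500:]=b
cv2.imwrite('pics/z1.png',cv2.convertScaleAbs(o,alpha=1.6))
E
```

```text
(no output)
```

View pics/z1.png

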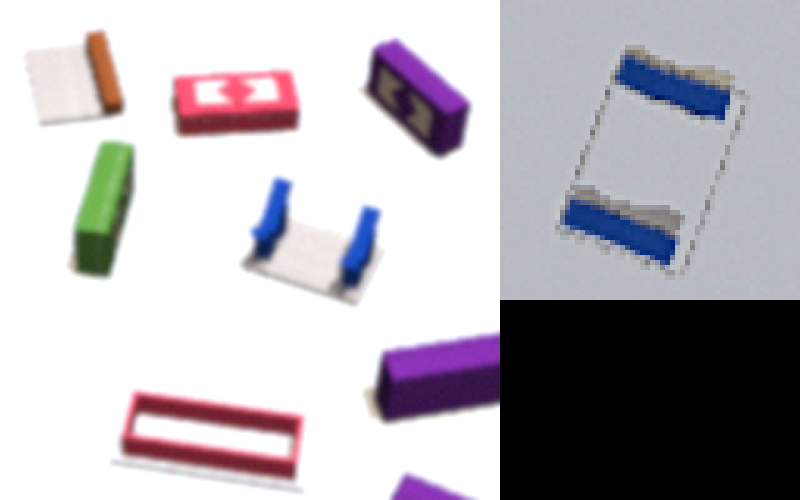

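Request:
{"method": "step_arm", "body": {"steps": [[0.071, -0.082, 0, -0.08, 1], [0.071, -0.082, 0, -0.08, 1], [0.071, -0.082, 0, -0.08, 1], [0.071, -0.082, 0, -0.08, 1], [0.071, -0.082, 0, -0.08, 1], [0.071, -0.082, 0, -0.08, 1], [0.071, -0.082, 0, -0.08, 1], [0.071, -0.082, 0, -0.08, 1]]}}

```text
clock: 1.15
position: [0.4499, 0.2992, 0.2475]
tool_rot: [-0.0, 1.0, -0.016, 0.0]
ft_force: [0.3, 0.4, -0.3]
width: 0.0873
```

Request:
{"method": "step_arm", "body": {"steps": [[0.0075, -0.1, 0, -0.08, 1], [0.0075, -0.1, 0, -0.08, 1], [0.0075, -0.1, 0, -0.08, 1], [0.0075, -0.1, 0, -0.08, 1], [0.0075, -0.1, 0, -0.08, 1], [0.0075, -0.1, 0, -0.08, 1], [0.0075, -0.1, 0, -0.08, 1], [0.0075, -0.1, 0, -0.08, 1]]}}

```text
clock: 2.15
position: [0.4789, -0.1008, 0.2476]
tool_rot: [-0.0, 0.774, -0.634, -0.0]
ft_force: [0.2, -0.5, 0.2]
width: 0.0871
```

```bash
cat > shot.py <<'E'
import sys,json
from h import *
n,name=sys.argv[1],sys.argv[2]
st=bot.state(); im=read_camera(n); cv2.imwrite(f'pics/{name}.png',im)
r=rot(st['tool_rot'])
json.dump({'position':list(map(float,st['position'])),'tool_rot':list(map(float,st['tool_rot']))},open(f'pics/{name}.json','w'))
print('t',round(st['clock'],2),'pos',np.round(st['position'],4),'xyaw',round(np.degrees(np.arctan2(r[1,0],r[0,0])),2),'tilt',np.round(r[:,2],3),'F',np.round(st['ft_force'],1),'w',round(st['width'],4),'q7',round(st['q'][6],2))
E
python3 shot.py wrist w1
```

```text
t 2.15 pos [ 0.4789 -0.1008  0.2476] xyaw -78.62 tilt [ 0.  0. -1.] F [ 0.2 -0.5  0.2] w 0.0871 q7 -1.24
```

View pics/w1.png

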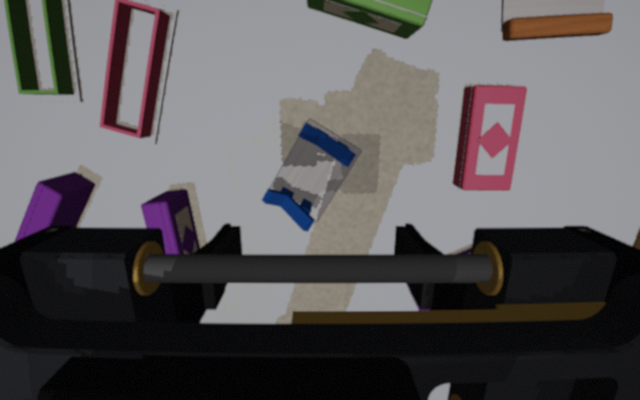

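```bash
python3 - <<'E'
from h import *
import json
im=cv2.imread('pics/w1.png'); st=json.load(open('pics/w1.json')); c=Cam('wrist',st)
m=mask(im,-15,5,90,40); m[225:]=0
for b in blobs(m,200):
    for z in (.03,.032): print('rose',cv2.boundingRect(b),[np.round(x,4) for x in rect(c.cast(b[:,0],z))])
# inner cream panel hole / quad of tin
b=[x for x in blobs(m,200) if cv2.boundingRect(x)[0]>400][0]
m=mask(im,100,122,130,50); m[240:]=0
for b in blobs(m,100): print('blue',cv2.boundingRect(b),[[np.round(x,4) for x in rect(c.cast(b[:,0],z))] for z in(.035,.06)])
o=cv2.resize(im[110:240,250:380],(600,600),interpolation=cv2.INTER_CUBIC)
cv2.imwrite('pics/z2.png',cv2.convertScaleAbs(o,alpha=1.5))
E
```

```text
rose (100, 0, 69, 138) [array([0.5509, 0.1199]), array([139.3814,  58.7555]), np.float32(175.1772)]
rose (100, 0, 69, 138) [array([0.5508, 0.1187]), array([138.5984,  58.4254]), np.float32(175.1772)]
rose (454, 85, 72, 105) [array([ 0.5565, -0.2867]), array([118.4587,  69.8679]), np.float32(10.5995)]
rose (454, 85, 72, 105) [array([ 0.5564, -0.2856]), array([117.7931,  69.4753]), np.float32(10.5995)]
blue (300, 124, 55, 42) [[array([ 0.5148, -0.1061]), array([65.6484, 17.9709]), np.float32(68.674)], [array([ 0.5172, -0.1048]), array([60.9723, 16.6909]), np.float32(68.6741)]]
blue (263, 188, 50, 42) [[array([ 0.4339, -0.078 ]), array([65.7675, 27.2674]), np.float32(63.9008)], [array([ 0.4421, -0.0788]), array([61.0829, 25.3252]), np.float32(63.9008)]]
```

View pics/z2.png

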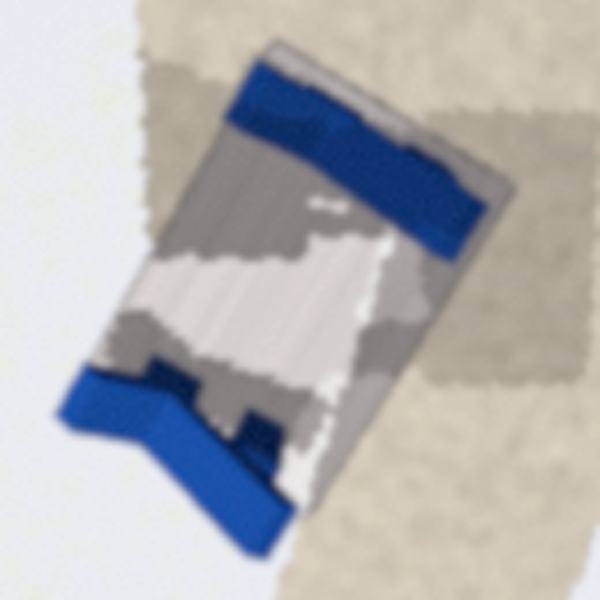

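```bash
python3 - <<'E'
from h import *
import json
st=json.load(open('pics/w1.json')); c=Cam('wrist',st)
P=lambda x,y:(250+x/4.615-.5+.5/4.6,110+y/4.615-.5+.1)
A,B,C=[c.cast(P(*p),.006)[0] for p in((275,42),(515,187),(312,512))]
print('foot',A,B,C,np.hypot(*(A-B)),np.hypot(*(B-C)),np.degrees(np.arctan2(*(B-C)[::-1])),np.degrees(np.arctan2(*(A-B)[::-1])))
print('center from A,C diag',(A+C)/2)
for p in((175,395),(142,440)): print('vee',c.cast(P(*p),.035)[0])
for p in((290,512),(265,557)): print('longtop',c.cast(P(*p),.069)[0])
th=np.radians(-19); ct=np.array([.476,-.089])
# predicted with center estimates
E
```

```text
foot [ 0.53702182 -0.0798941 ] [ 0.51270559 -0.14949367] [ 0.4123713  -0.11453651] 0.07372501454758387 0.10624958460439168 -19.208684806059562 70.74195320996965
center from A,C diag [ 0.47469656 -0.09721531]
vee [ 0.44689619 -0.07214781]
vee [ 0.43340114 -0.06586998]
longtop [ 0.43391541 -0.10517429]
longtop [ 0.42161413 -0.10152585]
```

Request:
{"method": "step_arm", "body": {"steps": [[0.04, -0.0945, 0, -0.006, 1], [0.039, -0.0945, 0, 0, 1], [0.039, -0.0945, 0, 0, 1], [0.039, -0.0945, 0, 0, 1], [0, 0, -0.1, 0, 1], [0, 0, -0.1, 0, 1], [0, 0, -0.1, 0, 1]]}}

```text
clock: 3.08
position: [0.5576, -0.2879, 0.0957]
tool_rot: [0.0, 0.772, -0.636, -0.0]
ft_force: [0.9, -0.7, -0.3]
width: 0.087
```

```bash
python3 shot.py wrist w2; python3 shot.py side s2; python3 - <<'E'
from h import *
a=cv2.imread('pics/w2.png'); b=cv2.imread('pics/s2.png')[100:225,240:440]
o=np.zeros((600,640,3),np.uint8); o[:400]=a; o[400:600,:320]=cv2.resize(b,(320,200))
cv2.imwrite('pics/w2s.png',o)
E
```

```text
t 3.08 pos [ 0.5576 -0.2879  0.0957] xyaw -79.0 tilt [-0.  0. -1.] F [ 0.9 -0.7 -0.3] w 0.087 q7 -0.66
t 3.12 pos [ 0.5535 -0.2854  0.0887] xyaw -78.99 tilt [-0.011  0.004 -1.   ] F [-2.4  2.5 -4.9] w 0.087 q7 -0.66
```

View pics/w2s.png

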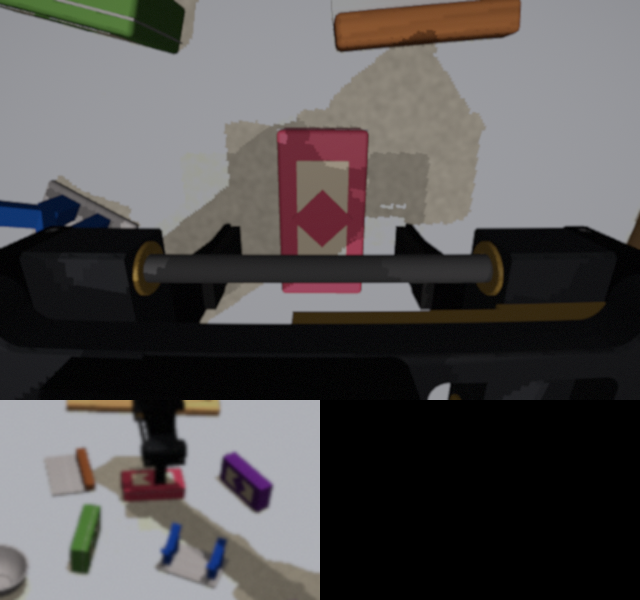

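Request:
{"method": "step_arm", "body": {"steps": [[0, 0, -0.05, -0.002, 1], [0, 0, -0.045, 0, 1], [0, 0, -0.025, 0, 1], [0, 0, -0.012, 0, 1], [0, 0, 0, 0, 1], [0, 0, 0, 0, 0.3], [0, 0, 0, 0, 0.1], [0, 0, 0, 0, -0.2], [0, 0, 0, 0, -0.2], [0, 0, 0, 0, -0.2]], "newtons": 25}}

```text
clock: 4.42
position: [0.5578, -0.2888, 0.0319]
tool_rot: [0.0, 0.77, -0.638, 0.001]
ft_force: [0.4, -1.7, 1.6]
width: 0.06
```

Request:
{"method": "step_arm", "body": {"steps": [[0, 0, 0.04, 0, -0.2], [0, 0, 0.1, 0, -0.2], [0, 0, 0.08, 0, -0.2], [-0.02, 0.044, 0.03, -0.03, -0.2], [-0.04, 0.087, 0, -0.06, -0.2], [-0.04, 0.087, 0, -0.06, -0.2], [-0.04, 0.087, 0, -0.06, -0.2], [-0.022, 0.048, 0, -0.03, -0.2], [-0.0086, 0.0186, 0, -0.01, -0.2], [0, 0, 0, 0, -0.2], [0, 0, 0, 0, -0.2]]}}

```text
clock: 5.8
position: [0.4724, -0.1033, 0.157]
tool_rot: [0.0, -0.578, 0.816, -0.0]
ft_force: [0.5, 0.0, -2.8]
width: 0.0597
```

```bash
python3 shot.py wrist w3; python3 shot.py side s3; python3 - <<'E'
from h import *
a=cv2.imread('pics/w3.png'); b=cv2.imread('pics/s3.png')[120:245,280:480]
o=np.zeros((600,640,3),np.uint8); o[:400]=a; o[400:600,:320]=cv2.resize(b,(320,200))
cv2.imwrite('pics/w3s.png',o)
E
```

```text
t 5.8 pos [ 0.4724 -0.1033  0.157 ] xyaw -109.31 tilt [ 0.001 -0.    -1.   ] F [ 0.5  0.  -2.8] w 0.0597 q7 -1.72
t 5.85 pos [ 0.4724 -0.1034  0.1569] xyaw -109.34 tilt [ 0. -0. -1.] F [-0.2 -0.8 -3.4] w 0.0598 q7 -1.72
```

View pics/w3s.png

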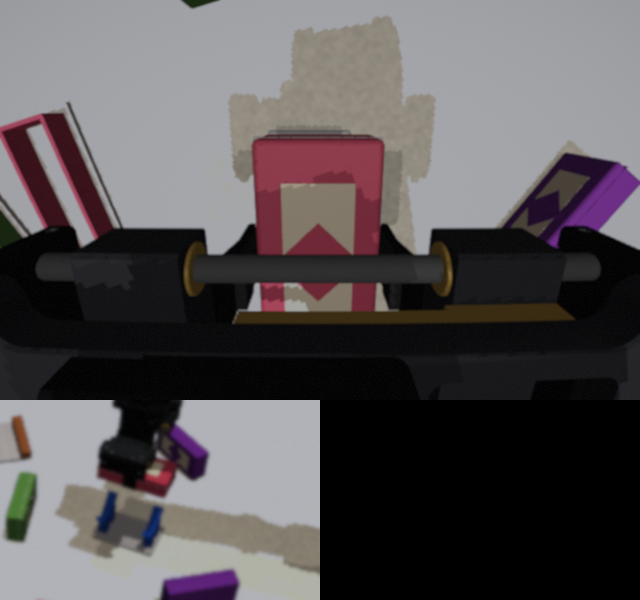

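Request:
{"method": "step_arm", "body": {"steps": [[0, 0, -0.03, 0, -0.2], [0, 0, -0.04, 0, -0.2], [0, 0, -0.025, 0, -0.2], [0, 0, -0.01, 0, -0.2], [0, 0, -0.005, 0, -0.2], [0, 0, 0, 0, -0.2]]}}

```text
clock: 6.65
position: [0.4726, -0.1026, 0.1018]
tool_rot: [0.0, -0.579, 0.816, -0.0]
ft_force: [-0.5, 0.2, -2.4]
width: 0.0596
```

Request:
{"method": "step_arm", "body": {"steps": [[0, 0, -0.003, 0, -0.2], [0, 0, 0, 0, -0.2], [0, 0, -0.002, 0, -0.2], [0, 0, 0, 0, -0.2]]}}

```text
clock: 7.15
position: [0.473, -0.1025, 0.1003]
tool_rot: [0.0, -0.579, 0.815, 0.0]
ft_force: [-2.8, 0.6, 8.7]
width: 0.0596
```

```bash
python3 shot.py side s4; python3 - <<'E'
from h import *
b=cv2.imread('pics/s4.png')[150:225,310:410]
cv2.imwrite('pics/z4.png',cv2.resize(b,(600,450),interpolation=cv2.INTER_CUBIC))
E
```

```text
t 7.15 pos [ 0.473  -0.1025  0.1003] xyaw -109.27 tilt [ 0.001  0.001 -1.   ] F [-2.8  0.6  8.7] w 0.0596 q7 -1.63
```

View pics/z4.png

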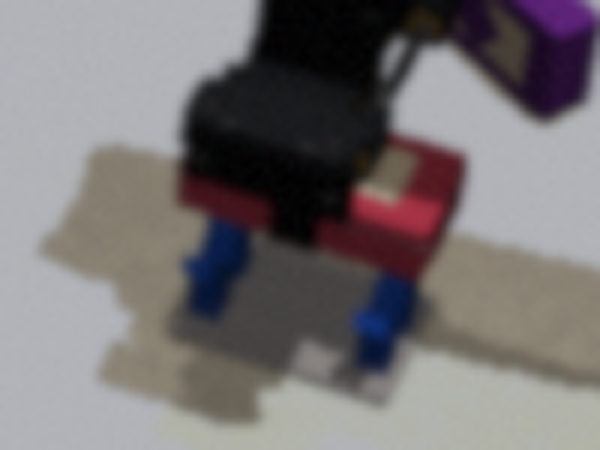

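Request:
{"method": "step_arm", "body": {"steps": [[0, 0, 0, 0, 0.4], [0, 0, 0, 0, 0.43], [0, 0, 0, 0, 0.46], [0, 0, 0, 0, 0.49], [0, 0, 0, 0, 0.52], [0, 0, 0, 0, 0.55], [0, 0, 0, 0, 0.58], [0, 0, 0, 0, 0.62]], "newtons": 5}}

```text
clock: 8.2
position: [0.4723, -0.1024, 0.0991]
tool_rot: [-0.0, -0.579, 0.815, 0.0]
ft_force: [0.9, -0.0, -0.8]
width: 0.0701
```

```bash
python3 shot.py side s5; python3 - <<'E'
from h import *
b=cv2.imread('pics/s5.png')[150:225,310:410]
cv2.imwrite('pics/z5.png',cv2.resize(b,(600,450),interpolation=cv2.INTER_CUBIC))
E
```

```text
t 8.2 pos [ 0.4723 -0.1024  0.0991] xyaw -109.27 tilt [-0. -0. -1.] F [ 0.9 -0.  -0.8] w 0.0701 q7 -1.63
```

View pics/z5.png

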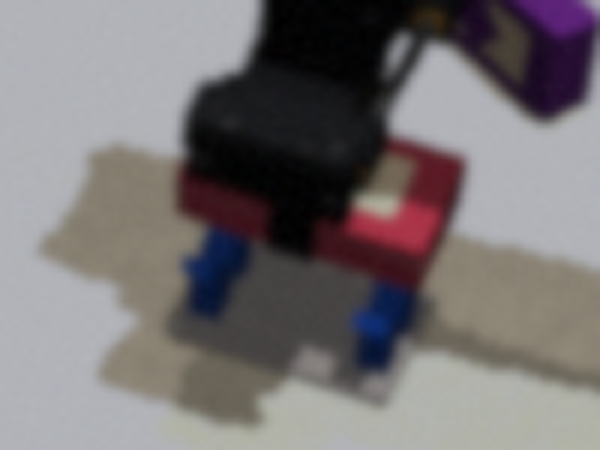

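Request:
{"method": "step_arm", "body": {"steps": [[0, 0, 0, 0, 0.7], [0, 0, 0, 0, 0.8], [0, 0, 0, 0, 0.9], [0, 0, 0, 0, 1], [0, 0, 0, 0, 1]]}}

```text
clock: 8.88
position: [0.4723, -0.1028, 0.0992]
tool_rot: [-0.0, -0.579, 0.816, -0.0]
ft_force: [0.9, 0.4, -0.1]
width: 0.0861
```

```bash
python3 shot.py side s6; python3 shot.py wrist w6; python3 - <<'E'
from h import *
b=cv2.imread('pics/s6.png')[150:225,310:410]; a=cv2.imread('pics/w6.png')[90:330,180:480]
o=np.zeros((600,750,3),np.uint8);o[:338,:450]=cv2.resize(b,(450,338),interpolation=cv2.INTER_CUBIC);o[340:580,:300]=a
cv2.imwrite('pics/z6.png',o)
E
```

```text
t 8.88 pos [ 0.4723 -0.1028  0.0992] xyaw -109.28 tilt [ 0. -0. -1.] F [ 0.9  0.4 -0.1] w 0.0861 q7 -1.63
t 8.93 pos [ 0.4723 -0.1027  0.0991] xyaw -109.28 tilt [-0. -0. -1.] F [0.4 0.5 0.8] w 0.0865 q7 -1.63
```

View pics/z6.png

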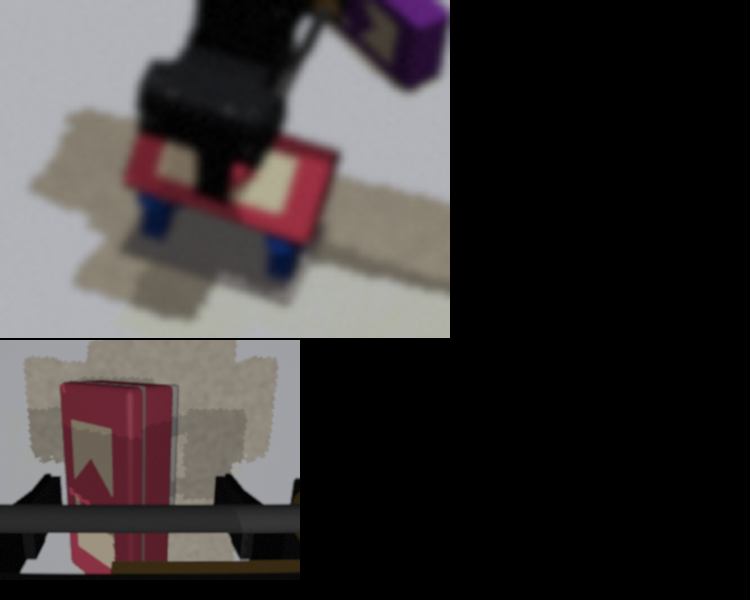

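Request:
{"method": "step_arm", "body": {"steps": [[0, 0, 0.06, 0, 1], [0, 0, 0.08, 0, 1], [0, 0, 0.04, 0, 1], [0, 0, 0.02, 0, 1], [0, 0, 0, 0, 1], [0, 0, 0, 0, 1]]}}

```text
clock: 9.72
position: [0.4717, -0.1024, 0.1981]
tool_rot: [-0.001, -0.579, 0.815, 0.0]
ft_force: [-0.1, 0.2, -0.1]
width: 0.087
```

```bash
python3 shot.py wrist w7; python3 - <<'E'
from h import *
import json
a=cv2.imread('pics/w7.png'); c=Cam('wrist',json.load(open('pics/w7.json')))
o=np.array([.4755,-.0945]); th=np.radians(-19.2); X=np.array([np.cos(th),np.sin(th)]);Y=np.array([-X[1],X[0]])
def W(x,y,z): return np.r_[o+x*X+y*Y,z]
s=.7071
A=(.010,.035);B=(A[0]-.06*s,A[1]+.06*s);C=(B[0]+.032*s,B[1]+.032*s);D=(A[0]+.032*s,A[1]+.032*s)
for n,p in dict(A=A,B=B,C=C,D=D).items():
    q=c.proj([W(x,p[0],p[1]) for x in(-.06,.06)]); print(n,np.round(q,0).tolist())
    cv2.line(a,*[tuple(int(v) for v in r) for r in q],(0,255,255),1)
cv2.imwrite('pics/z7.png',a)
E
```

```text
t 9.72 pos [ 0.4717 -0.1024  0.1981] xyaw -109.27 tilt [-0.002 -0.    -1.   ] F [-0.1  0.2 -0.1] w 0.087 q7 -1.77
A [[298.0, 239.0], [296.0, 121.0]]
B [[342.0, 257.0], [344.0, 123.0]]
C [[317.0, 269.0], [317.0, 125.0]]
D [[274.0, 248.0], [269.0, 123.0]]
```

View pics/z7.png

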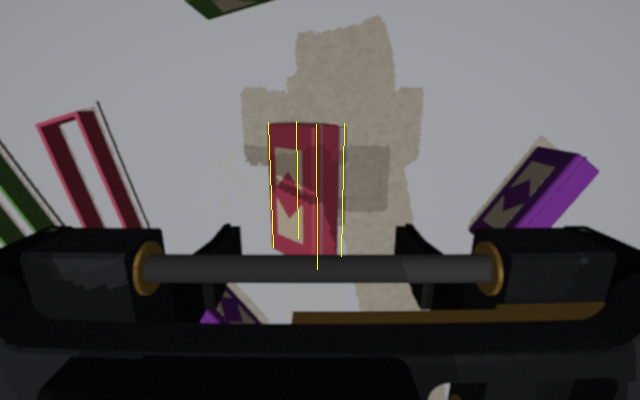

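Request:
{"method": "step_arm", "body": {"steps": [[0.0076, 0.0158, -0.04, 0, 1], [0, 0, -0.09, 0, 1], [0, 0, -0.06, 0, 1], [0, 0, -0.04, 0, 1], [0, 0, -0.02, 0, 1], [0, 0, 0, 0, 1], [0, 0, 0, 0, 0.5], [0, 0, 0, 0, 0.4], [0, 0, 0, 0, 0.3], [0, 0, 0, 0, 0.2], [0, 0, 0, 0, 0.1]], "newtons": 8}}

```text
clock: 11.15
position: [0.4782, -0.0906, 0.075]
tool_rot: [0.003, -0.58, 0.815, 0.001]
ft_force: [2.5, 8.2, 0.0]
width: 0.0625
```

```bash
cat > two.py <<'E'
import sys
from h import *
n=sys.argv[1]
st=bot.state(); a=read_camera('wrist'); b=read_camera('side')
w=Cam('side').proj([st['position']])[0]; u,v=int(w[0]),int(w[1])
u0=max(0,min(540,u-50)); v0=max(0,min(325,v-35))
o=np.zeros((600,800,3),np.uint8); o[:338,:450]=cv2.resize(b[v0:v0+75,u0:u0+100],(450,338),interpolation=cv2.INTER_CUBIC)
o[340:600,:400]=a[90:350,120:520]
cv2.imwrite(f'pics/{n}.png',cv2.convertScaleAbs(o,alpha=1.4))
r=rot(st['tool_rot'])
print('t',round(st['clock'],2),'pos',np.round(st['position'],4),'xyaw',round(np.degrees(np.arctan2(r[1,0],r[0,0])),2),'F',np.round(st['ft_force'],1),'T',np.round(st['torque'],2),'w',round(st['width'],4),'q7',round(st['q'][6],2))
E
python3 two.py z8
```

```text
t 11.15 pos [ 0.4782 -0.0906  0.075 ] xyaw -109.15 F [2.5 8.2 0. ] T [ 1.87 -0.54 -0.06] w 0.0625 q7 -1.59
```

View pics/z8.png

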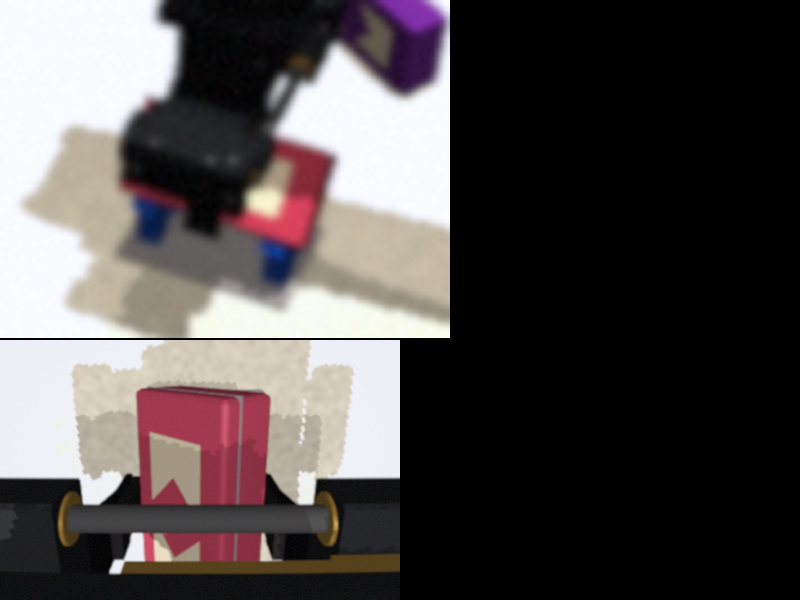

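Request:
{"method": "step_arm", "body": {"steps": [[0.0035, 0.01, 0, 0, 0], [0, 0, 0, 0, -0.2], [0, 0, 0, 0, -0.3], [0, 0, 0, 0, -0.4]], "newtons": 15}}

```text
clock: 11.75
position: [0.4784, -0.0899, 0.0747]
tool_rot: [0.001, -0.579, 0.816, -0.0]
ft_force: [-1.0, -0.3, 5.8]
width: 0.0621
```

```bash
python3 two.py z9
```

```text
t 11.75 pos [ 0.4784 -0.0899  0.0747] xyaw -109.3 F [-1.  -0.3  5.8] T [0.15 0.37 0.02] w 0.0621 q7 -1.6
```

View pics/z9.png

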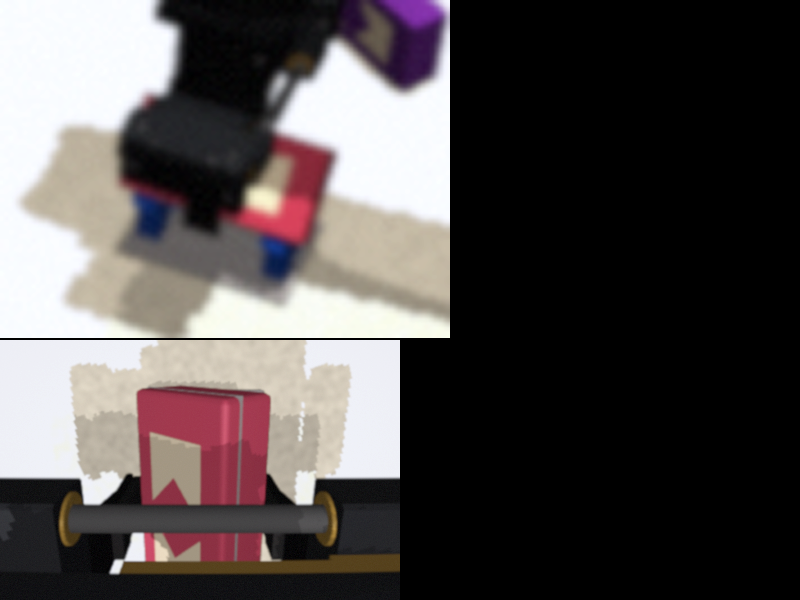

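Request:
{"method": "step_arm", "body": {"steps": [[0, 0, 0, 0, 0.61], [0, 0, 0, 0, 0.61], [0, 0, 0.01, 0, 0.61], [0, 0, 0.01, 0, 0.61], [0.0016, 0.0047, 0.006, 0, 0.61], [0.0016, 0.0047, 0.006, 0, 0.61], [0.0016, 0.0047, 0.006, 0, 0.61], [0.0016, 0.0047, 0.006, 0, 0.61], [0, 0, 0, 0, 0.61]]}}

```text
clock: 12.98
position: [0.4808, -0.0821, 0.0966]
tool_rot: [-0.001, -0.578, 0.816, -0.001]
ft_force: [-1.9, -6.1, 3.2]
width: 0.0705
```

```bash
python3 two.py z10
```

```text
t 12.97 pos [ 0.4808 -0.0821  0.0966] xyaw -109.32 F [-1.9 -6.1  3.2] T [-1.43  0.68 -0.04] w 0.0705 q7 -1.66
```

View pics/z10.png

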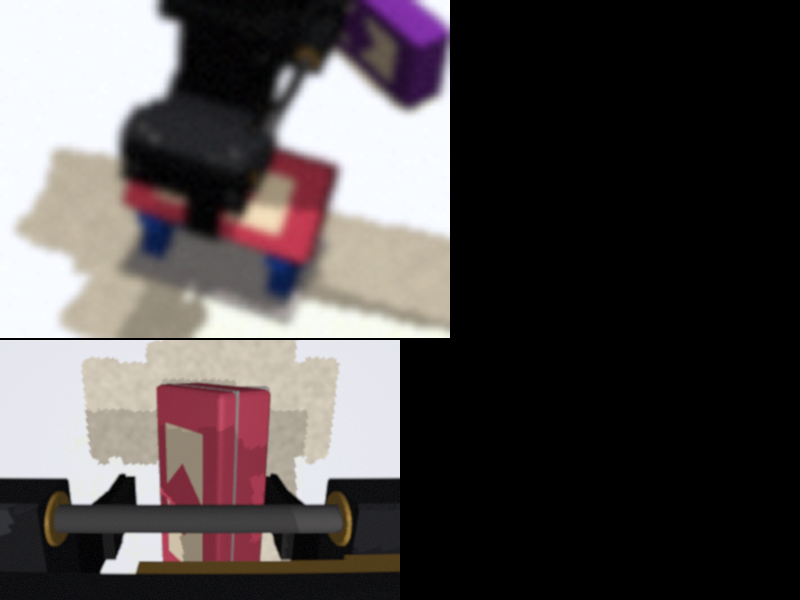

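Request:
{"method": "step_arm", "body": {"steps": [[0.0016, 0.0047, 0.006, 0, 0.61], [0.0016, 0.0047, 0.005, 0, 0.61], [0.0016, 0.0047, 0.004, 0, 0.61], [0, 0, 0, 0, 0.61]]}}

```text
clock: 13.58
position: [0.483, -0.0761, 0.1044]
tool_rot: [-0.002, -0.578, 0.816, -0.001]
ft_force: [-3.9, -8.2, 6.4]
width: 0.0703
```

```bash
python3 two.py z11
```

```text
t 13.57 pos [ 0.483  -0.0761  0.1044] xyaw -109.36 F [-3.9 -8.2  6.4] T [-1.93  1.12 -0.09] w 0.0703 q7 -1.69
```

View pics/z11.png

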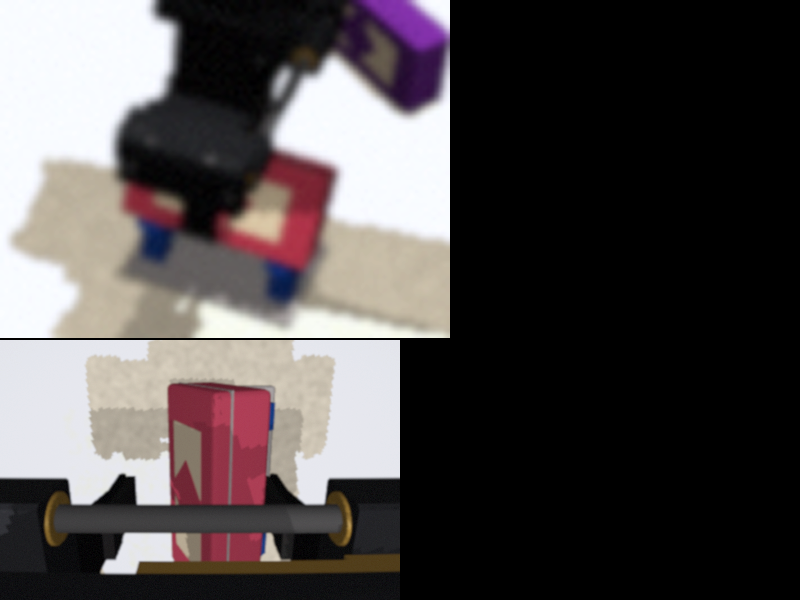

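Request:
{"method": "step_arm", "body": {"steps": [[0.0014, 0.004, 0.003, 0, 0.61], [0.0014, 0.004, 0.002, 0, 0.61], [0, 0, -0.01, 0, 0.61], [0, 0, -0.015, 0, 0.61], [0, 0, -0.015, 0, 0.61], [0, 0, 0, 0, 0.61]], "newtons": 8}}

```text
clock: 14.42
position: [0.4843, -0.0688, 0.0851]
tool_rot: [-0.001, -0.579, 0.816, 0.0]
ft_force: [-0.7, -0.4, -0.1]
width: 0.0703
```

```bash
python3 two.py z12
```

```text
t 14.43 pos [ 0.4843 -0.0688  0.0851] xyaw -109.29 F [-0.7 -0.4 -0.1] T [-0.17  0.16 -0.01] w 0.0703 q7 -1.66
```

View pics/z12.png

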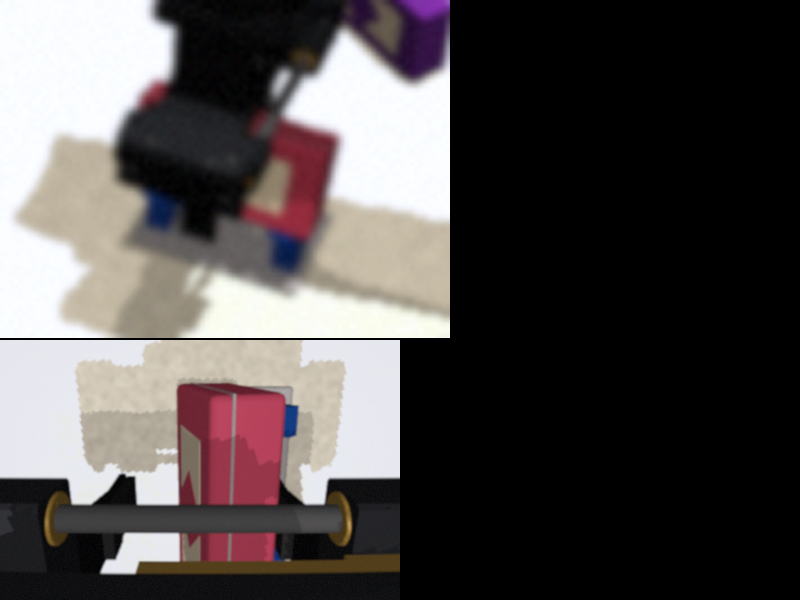

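Request:
{"method": "step_arm", "body": {"steps": [[-0.0012, -0.0036, 0, 0, 0.51], [-0.0014, -0.0041, 0, 0, 0.41], [-0.0014, -0.0041, 0, 0, 0.31], [-0.0014, -0.0041, 0, 0, 0.21], [-0.0014, -0.0041, 0, 0, 0.11], [-0.0014, -0.0041, 0, 0, 0.01], [-0.0007, -0.002, 0, 0, -0.09], [0, 0, 0, 0, -0.2], [0, 0, 0, 0, -0.3], [0, 0, 0, 0, -0.4], [0, 0, 0, 0, -0.4]]}}

```text
clock: 15.9
position: [0.4808, -0.0819, 0.0863]
tool_rot: [0.0, -0.579, 0.815, -0.0]
ft_force: [-0.7, 1.4, 3.3]
width: 0.0447
```

```bash
python3 two.py z13
```

```text
t 15.9 pos [ 0.4808 -0.0819  0.0863] xyaw -109.26 F [-0.7  1.4  3.3] T [ 0.54  0.15 -0.03] w 0.0447 q7 -1.64
```

View pics/z13.png

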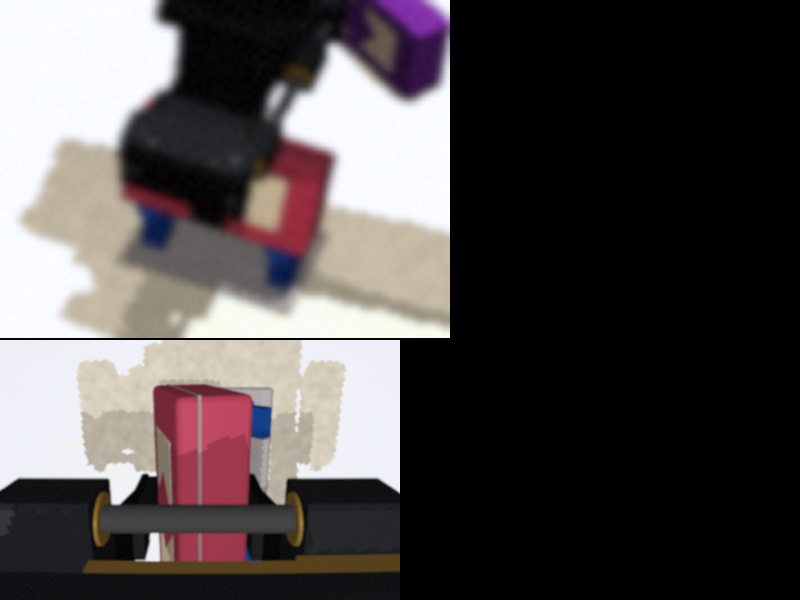

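Request:
{"method": "step_arm", "body": {"steps": [[0, 0, 0, 0, -0.4], [0, 0, 0.01, 0, -0.4], [0, 0, 0.01, 0, -0.4], [0, 0, 0, 0, -0.4], [0, 0, 0, 0, -0.4]], "newtons": 20}}

```text
clock: 16.62
position: [0.4802, -0.0823, 0.096]
tool_rot: [-0.0, -0.579, 0.816, 0.0]
ft_force: [-0.8, -0.8, -3.6]
width: 0.0316
```

```bash
python3 two.py z14
```

```text
t 16.62 pos [ 0.4802 -0.0823  0.096 ] xyaw -109.28 F [-0.8 -0.8 -3.6] T [-0.03  0.2   0.03] w 0.0316 q7 -1.66
```

View pics/z14.png

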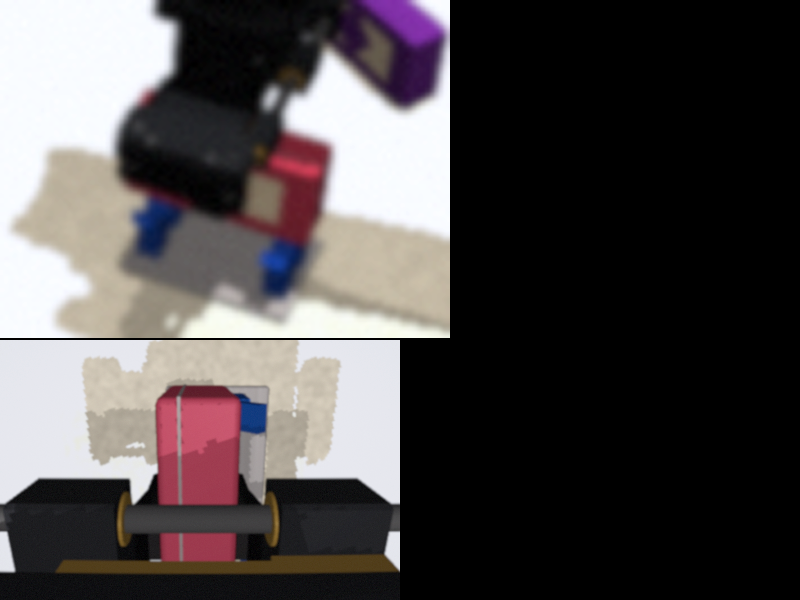

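Request:
{"method": "step_arm", "body": {"steps": [[0, 0, 0.03, 0, -0.4], [0, 0, 0.05, 0.01, -0.4], [0.02, 0.025, 0.02, 0.03, -0.4], [0.05, 0.065, 0, 0.04, -0.4], [0.05, 0.065, 0, 0.03, -0.4], [0.03, 0.035, -0.03, 0.01, -0.4], [0.01, 0.015, -0.07, 0.001, -0.4], [0, 0, -0.05, 0, -0.4], [0, 0, -0.025, 0, -0.4], [0, 0, -0.015, 0, -0.4], [0, 0, 0, 0, -0.4]]}}

```text
clock: 18.1
position: [0.5607, 0.0202, 0.0515]
tool_rot: [0.0, -0.677, 0.736, -0.0]
ft_force: [0.6, -0.3, -1.8]
width: 0.0321
```

```bash
python3 two.py z15; python3 shot.py top t15; python3 - <<'E'
from h import *
a=cv2.imread('pics/z15.png'); b=cv2.imread('pics/t15.png')[140:280,220:400]
a[250:600,440:800][:280]=cv2.resize(b,(360,280)); cv2.imwrite('pics/z15.png',a)
E
```

```text
t 18.1 pos [0.5607 0.0202 0.0515] xyaw -94.76 F [ 0.6 -0.3 -1.8] T [-0.06  0.12 -0.06] w 0.0321 q7 -1.46
t 18.2 pos [0.5611 0.0202 0.0521] xyaw -94.77 tilt [ 0.002  0.    -1.   ] F [ 0.3  0.5 -2. ] w 0.0321 q7 -1.46
```

View pics/z15.png

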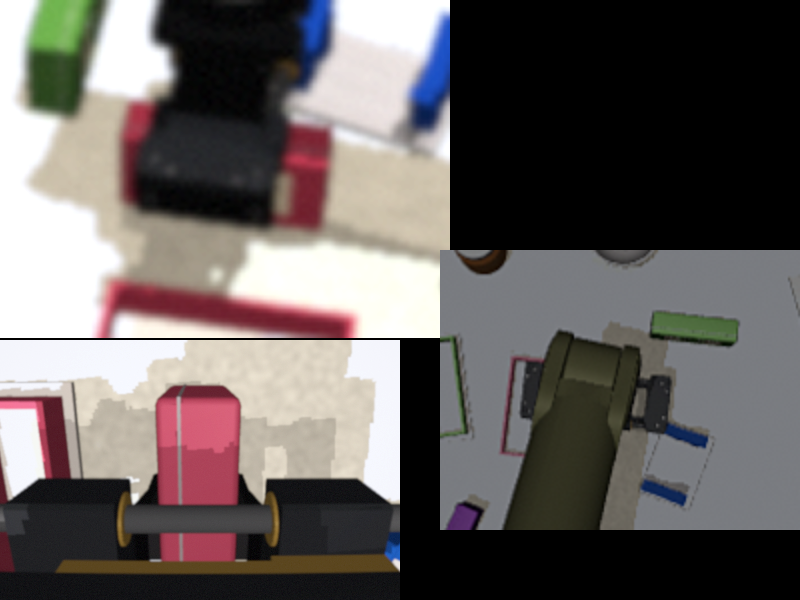

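Request:
{"method": "step_arm", "body": {"steps": [[0, 0, -0.012, 0, -0.4], [0, 0, -0.008, 0, -0.4], [0, 0, -0.006, 0, -0.4], [0, 0, 0, 0, -0.4]]}}

```text
clock: 18.75
position: [0.5601, 0.0202, 0.0377]
tool_rot: [-0.0, -0.677, 0.736, 0.0]
ft_force: [-0.0, 0.1, -2.7]
width: 0.0323
```

Request:
{"method": "step_arm", "body": {"steps": [[0, 0, -0.004, 0, -0.4], [0, 0, -0.004, 0, -0.4], [0, 0, 0, 0, -0.4]]}}

```text
clock: 19.12
position: [0.5606, 0.0203, 0.0342]
tool_rot: [0.0, -0.677, 0.736, -0.0]
ft_force: [-0.9, -0.9, -0.3]
width: 0.032
```

Request:
{"method": "step_arm", "body": {"steps": [[0, 0, -0.003, 0, -0.4], [0, 0, 0, 0, -0.4]]}}

```text
clock: 19.38
position: [0.5606, 0.0202, 0.0342]
tool_rot: [0.0, -0.677, 0.736, 0.001]
ft_force: [-6.3, -0.1, 12.5]
width: 0.0319
```

Request:
{"method": "step_arm", "body": {"steps": [[0, 0, 0, 0, 0], [0, 0, 0, 0, 0.15], [0, 0, 0.015, 0, 0.15], [0, 0, 0.025, 0, 0.15], [0, 0, 0.01, 0, 0.15], [0, 0, 0, 0, 0.15]]}}

```text
clock: 20.12
position: [0.5609, 0.0204, 0.0584]
tool_rot: [0.001, -0.677, 0.736, -0.0]
ft_force: [-0.9, -0.9, -0.7]
width: 0.0501
```

```bash
python3 two.py z16
```

```text
t 20.12 pos [0.5609 0.0204 0.0584] xyaw -94.74 F [-0.9 -0.9 -0.7] T [-0.07  0.15  0.01] w 0.0501 q7 -1.47
```

View pics/z16.png

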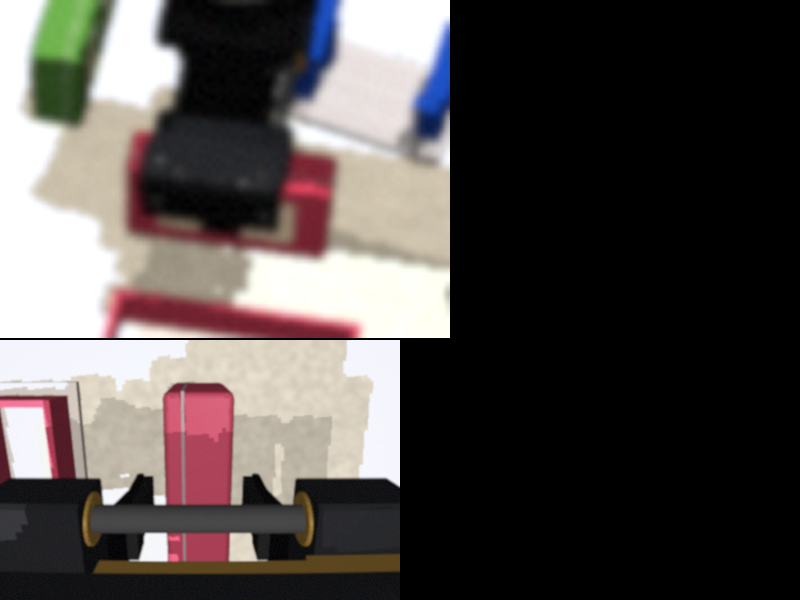

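Request:
{"method": "step_arm", "body": {"steps": [[0, 0, 0, 0, -0.2], [0, 0, 0, 0, -0.4], [0, 0, 0, 0, -0.4], [0, 0, 0.04, 0, -0.4], [0, 0, 0.1, 0, -0.4], [0, 0, 0.08, 0, -0.4], [0, 0.03, 0.04, 0, -0.4], [0, 0.02, 0, 0, -0.4], [0, 0, 0, 0, -0.4], [0, 0, 0, 0, -0.4]], "newtons": 20}}

```text
clock: 21.48
position: [0.5595, 0.0447, 0.1864]
tool_rot: [-0.001, -0.677, 0.736, 0.0]
ft_force: [-0.2, -0.4, -2.9]
width: 0.0318
```

```bash
python3 shot.py wrist w17
```

```text
t 21.48 pos [0.5595 0.0447 0.1864] xyaw -94.77 tilt [-0.002 -0.001 -1.   ] F [-0.2 -0.4 -2.9] w 0.0318 q7 -1.63
```

View pics/w17.png

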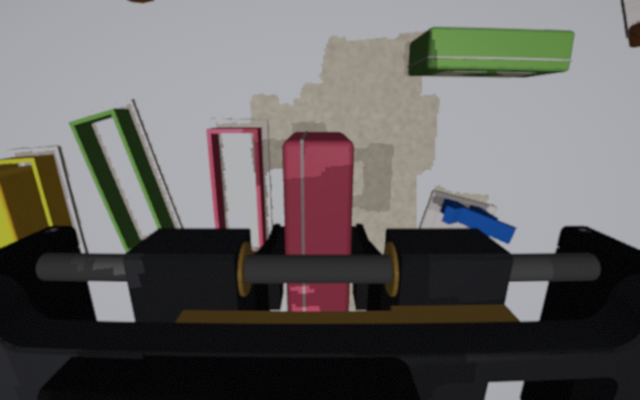

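```bash
python3 - <<'E'
from h import *
a=cv2.imread('pics/w17.png')
o=cv2.resize(a[110:230,195:355],(800,600),interpolation=cv2.INTER_CUBIC)
cv2.imwrite('pics/z17.png',cv2.convertScaleAbs(o,alpha=1.4))
E
```

```text
(no output)
```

View pics/z17.png

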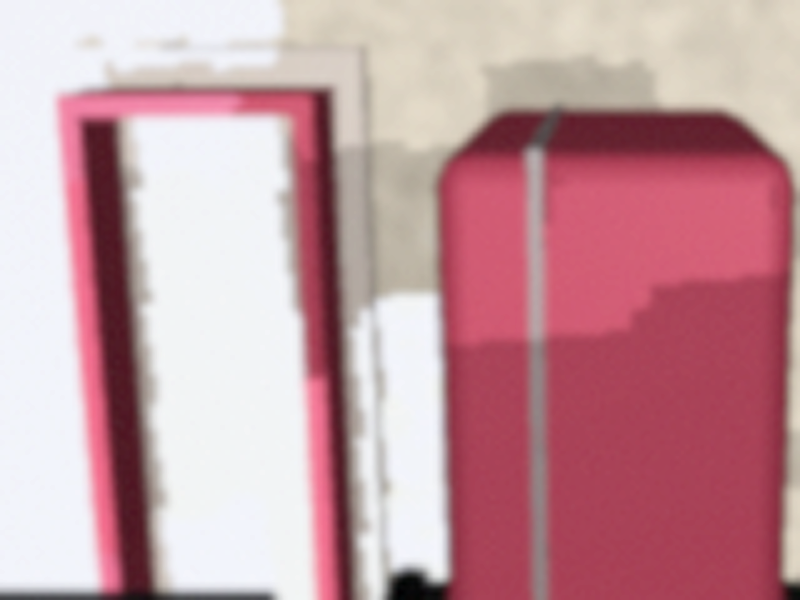

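```bash
python3 - <<'E'
from h import *
import json
st=json.load(open('pics/w17.json')); c=Cam('wrist',st)
P=lambda x,y:(195+(x+.5)/5-.5,110+(y+.5)/5-.5)
fl,fr,nl,nr=[c.cast(P(*p),.03)[0] for p in((60,95),(315,93),(101,590),(338,590))]
print(fl,fr,nl,nr,'w',np.hypot(*(fl-fr)),np.hypot(*(nl-nr)))
an=lambda d:np.degrees(np.arctan2(d[1],d[0]))
print('angL',an(fl-nl),'angR',an(fr-nr),'end',an(fl-fr))
r=rot(st['tool_rot']); tx,ty=r[:2,0],r[:2,1]; p=np.array(st['position'][:2])
zt=st['position'][2]+.0018
for q in((445,170),(790,170),(560,155),(560,110),(455,590),(783,590)):
    w=c.cast(P(*q),zt)[0]-p; print('tin',q,'tool x,y mm',np.round([w@tx*1000,w@ty*1000],1))
m=(fl+fr)/2; th=np.radians(-4.8); d=np.array([np.cos(th),np.sin(th)])
print('center est',m-.07*d)
E
```

```text
[0.62256254 0.14227827] [0.61863309 0.09433745] [0.52373661 0.15153733] [0.51974978 0.1030611 ] w 0.04810159091294341 0.04863990100645124
angL -5.352449768228805 angR -5.041674743814537 end 85.31424364872528
tin (445, 170) tool x,y mm [-13.1 -57.1]
tin (790, 170) tool x,y mm [ 17.1 -57. ]
tin (560, 155) tool x,y mm [ -3.  -58.4]
tin (560, 110) tool x,y mm [ -3.  -62.2]
tin (455, 590) tool x,y mm [-13.4 -17.8]
tin (783, 590) tool x,y mm [ 17.5 -17.7]
center est [0.55084331 0.12416531]
```

Request:
{"method": "step_arm", "body": {"steps": [[-0.003, 0.03, 0, -0.003, -0.4], [-0.007, 0.06, 0, 0, -0.4], [-0.005, 0.05, 0, 0, -0.4], [-0.002, 0.02, -0.03, 0, -0.4], [0, 0.003, -0.07, 0, -0.4], [0, 0, -0.05, 0, -0.4], [0, 0, -0.02, 0, -0.4], [0, 0, -0.007, 0, -0.4], [0, 0, 0, 0, -0.4], [0, 0, 0, 0, -0.4]]}}

```text
clock: 22.78
position: [0.5526, 0.127, 0.1]
tool_rot: [0.001, -0.675, 0.738, -0.0]
ft_force: [-0.9, -0.5, -2.3]
width: 0.0317
```

```bash
python3 two.py z18
```

```text
t 22.77 pos [0.5526 0.127  0.1   ] xyaw -95.12 F [-0.9 -0.5 -2.3] T [-0.06  0.2   0.03] w 0.0317 q7 -1.71
```

View pics/z18.png

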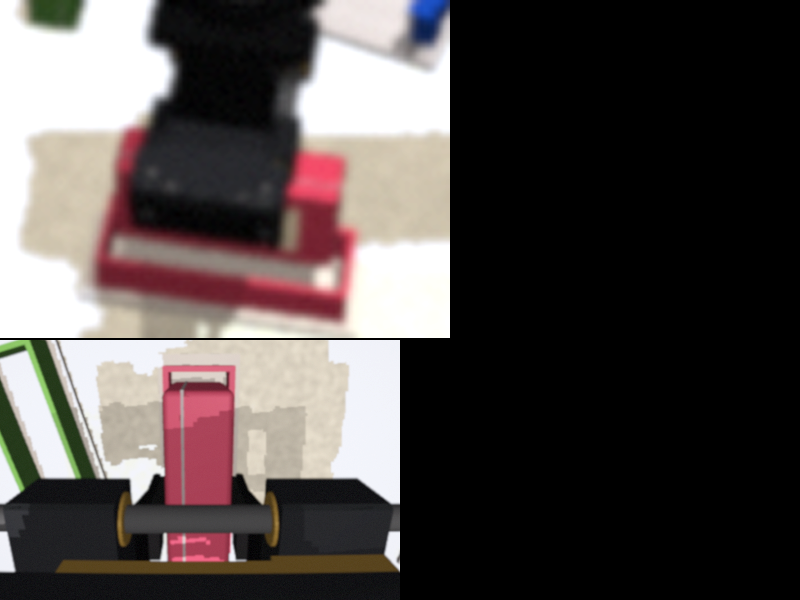

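Request:
{"method": "step_arm", "body": {"steps": [[-0.003, 0, -0.012, 0, -0.4], [0, 0, -0.02, 0, -0.4], [0, 0, -0.016, 0, -0.4], [0, 0, -0.012, 0, -0.4], [0, 0, -0.006, 0, -0.4], [0, 0, 0, 0, -0.4]]}}

```text
clock: 23.62
position: [0.5504, 0.1267, 0.0659]
tool_rot: [-0.0, -0.675, 0.738, -0.0]
ft_force: [-0.2, 0.3, -2.1]
width: 0.0317
```

```bash
python3 two.py z19
```

```text
t 23.62 pos [0.5504 0.1267 0.0659] xyaw -95.12 F [-0.2  0.3 -2.1] T [-0.04  0.21 -0.04] w 0.0317 q7 -1.69
```

View pics/z19.png

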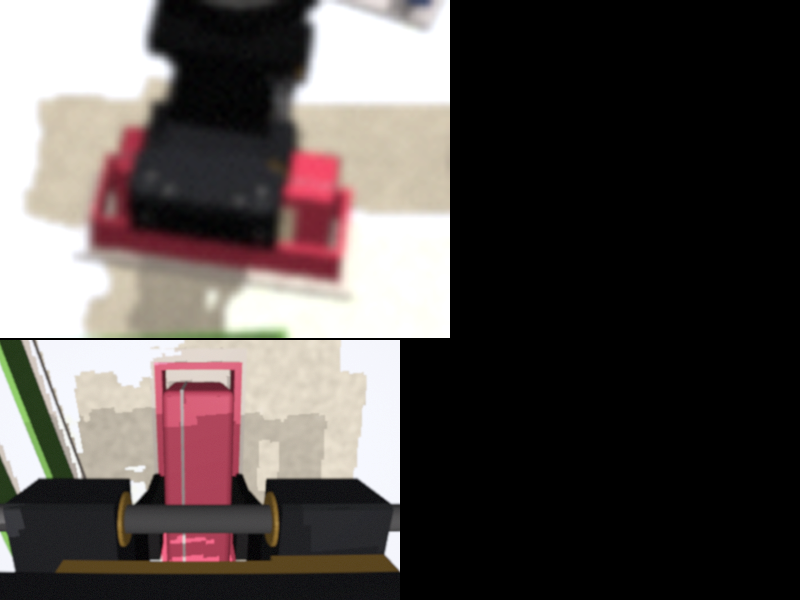

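```bash
python3 - <<'E'
from h import *
st=bot.state(); c=Cam('wrist',st)
r=rot(st['tool_rot']); tx,ty=r[:2,0],r[:2,1]; p=np.array(st['position'][:2])
a=read_camera('wrist')
cv2.imwrite('pics/z20.png',cv2.resize(a[100:150,260:380],(800,333),interpolation=cv2.INTER_CUBIC))
for q,z in(((318,113),.03),((318,120),.03),((318,138),.0675),((318,132),.0655)):
    w=c.cast(q,z)[0]-p; print(q,np.round([w@tx*1000,w@ty*1000],1))
E
```

```text
(318, 113) [  1.9 -69.8]
(318, 120) [  1.9 -66. ]
(318, 138) [  1.9 -59.4]
(318, 132) [  1.9 -61.9]
```

View pics/z20.png

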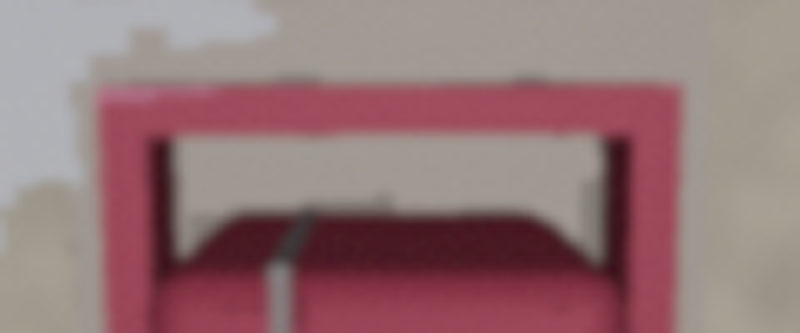

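Request:
{"method": "step_arm", "body": {"steps": [[0, 0, -0.004, 0, -0.4], [0, 0, -0.003, 0, -0.4], [0, 0, 0, 0, -0.4]]}}

```text
clock: 24.15
position: [0.5504, 0.1268, 0.0625]
tool_rot: [-0.0, -0.675, 0.738, 0.0]
ft_force: [0.2, -0.2, -2.0]
width: 0.0315
```

Request:
{"method": "step_arm", "body": {"steps": [[0, 0, -0.003, 0, -0.4], [0, 0, 0, 0, -0.4], [0, 0, -0.002, 0, -0.4], [0, 0, 0, 0, -0.4]]}}

```text
clock: 24.65
position: [0.5505, 0.1268, 0.0623]
tool_rot: [0.0, -0.675, 0.738, 0.001]
ft_force: [-6.5, -0.8, 14.1]
width: 0.0316
```

Request:
{"method": "step_arm", "body": {"steps": [[0, 0, 0, 0, -0.2], [0, 0, 0, 0, 0], [0, 0, 0, 0, 0.1], [0, 0, 0, 0, 0.1], [0, 0, 0.03, 0, 0.1], [0, 0, 0.08, 0, 0.1], [0, 0, 0.08, 0, 0.1], [0, 0, 0.04, 0, 0.1], [0, 0, 0.02, 0, 0.5]]}}

```text
clock: 25.78
position: [0.5507, 0.1269, 0.1862]
tool_rot: [0.001, -0.675, 0.738, -0.0]
ft_force: [1.0, 0.3, -1.0]
width: 0.0524
```

```bash
python3 two.py z21; python3 shot.py wrist w21; python3 shot.py side s21
```

```text
t 25.77 pos [0.5507 0.1269 0.1862] xyaw -95.11 F [ 1.   0.3 -1. ] T [-0.05  0.15 -0.  ] w 0.0524 q7 -1.78
t 25.88 pos [0.5505 0.1269 0.1854] xyaw -95.1 tilt [ 0.001  0.    -1.   ] F [-0.5  0.2  0.3] w 0.0586 q7 -1.78
t 25.93 pos [0.55   0.1268 0.1845] xyaw -95.1 tilt [-0.001 -0.    -1.   ] F [-0.  -0.3 -0.1] w 0.0611 q7 -1.78
```

View pics/w21.png

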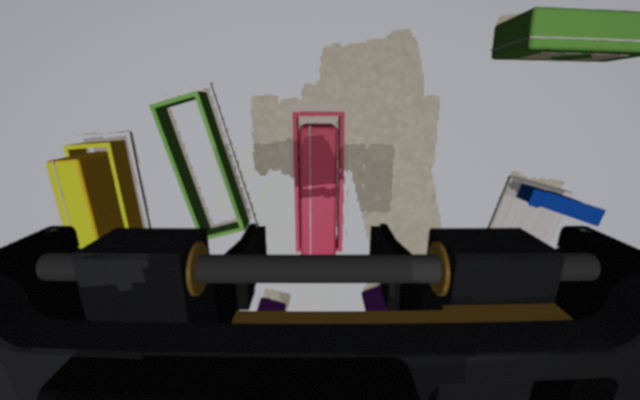

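View pics/z21.png

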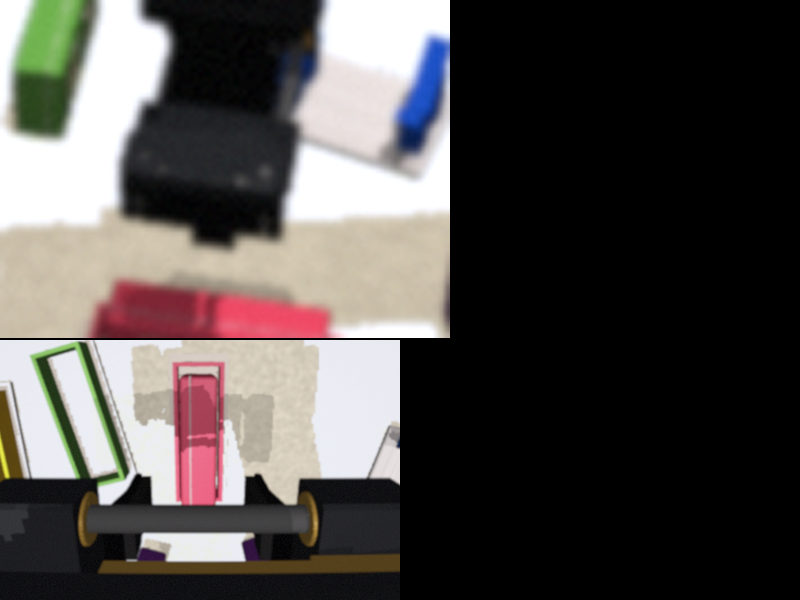

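```bash
python3 - <<'E'
from h import *
a=cv2.imread('pics/w21.png')
o=cv2.resize(a[85:245,140:260],(600,800),interpolation=cv2.INTER_CUBIC)
cv2.imwrite('pics/z22.png',cv2.resize(cv2.convertScaleAbs(o,alpha=1.4),(450,600)))
t=cv2.imread('pics/top0.png')
cv2.imwrite('pics/z23.png',cv2.convertScaleAbs(cv2.resize(t[175:245,200:245],(360,560),interpolation=cv2.INTER_CUBIC),alpha=1.8))
E
```

```text
(no output)
```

View pics/z22.png

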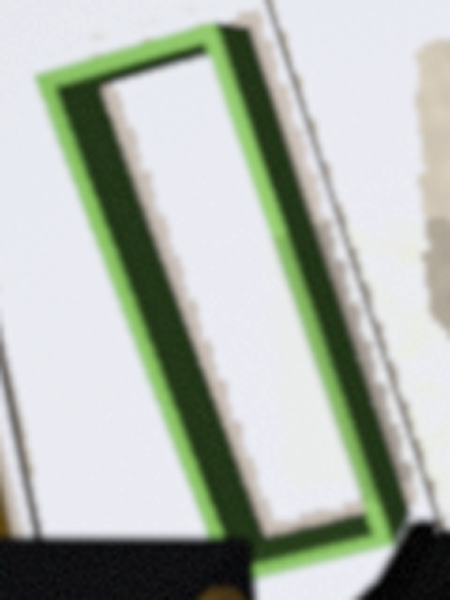

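View pics/z23.png

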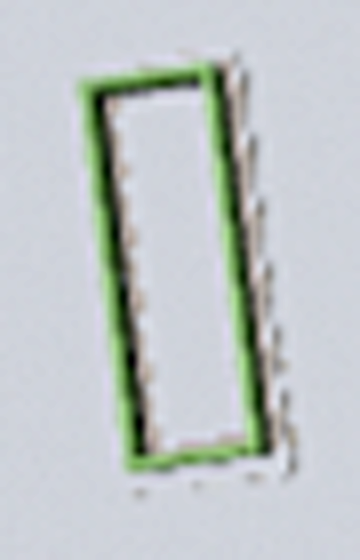

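Request:
{"method": "step_arm", "body": {"steps": [[0.01, -0.02, 0.01, 0.03, 0.7], [0.024, -0.05, 0.01, 0.07, 1], [0.026, -0.056, 0, 0.08, 1], [0.026, -0.056, 0, 0.08, 1], [0.026, -0.056, 0, 0.08, 1], [0.026, -0.056, 0, 0.08, 1], [0.026, -0.056, 0, 0.08, 1], [0.026, -0.056, 0, 0.08, 1], [0.02, -0.04, 0, 0.08, 1], [0.01, -0.028, 0, 0.07, 1], [0, 0, 0, 0.025, 1], [0, 0, 0, 0, 1]]}}

```text
clock: 27.48
position: [0.6597, -0.1104, 0.1932]
tool_rot: [-0.0, 0.999, -0.04, -0.001]
ft_force: [0.4, 1.1, -0.3]
width: 0.0869
```

```bash
python3 shot.py wrist w24
```

```text
t 27.48 pos [ 0.6597 -0.1104  0.1932] xyaw -4.58 tilt [-0.003  0.    -1.   ] F [ 0.4  1.1 -0.3] w 0.0869 q7 0.23
```

View pics/w24.png

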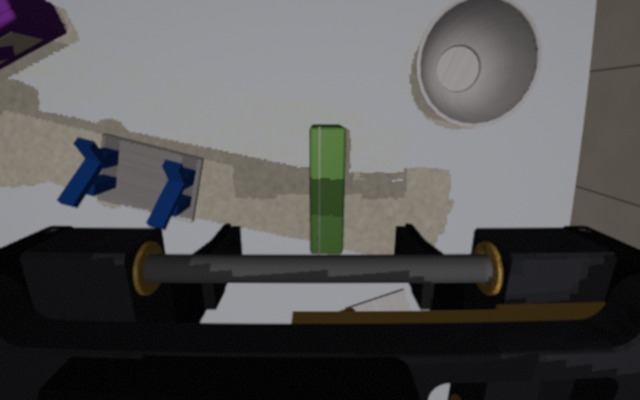

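```bash
python3 - <<'E'
from h import *
import json
an=lambda d:np.degrees(np.arctan2(d[1],d[0]))
st=json.load(open('pics/w21.json')); c=Cam('wrist',st)
r=rot(st['tool_rot']); tx,ty=r[:2,0],r[:2,1]
P=lambda x,y:(140+(x+.5)/3.75-.5,85+(y+.5)/3.75-.5)
FL,FR,NR,LN=[c.cast(P(*p),.03)[0] for p in((38,75),(215,25),(395,540),(212,540))]
print('W',FL,FR,NR,'w',np.hypot(*(FL-FR)),'l',np.hypot(*(FR-NR)),'ang',an(FR-NR),an(FL-LN),an(FL-FR)-90,'ctr',(FL+NR)/2,'biascorr',(FL+NR)/2-.002*tx)
t=Cam('top'); Q=lambda x,y:(200+(x+.5)/8-.5,175+(y+.5)/8-.5)
k=[t.cast(Q(*p),.03)[0] for p in((80,82),(215,65),(270,452),(130,468))]
print('T ctr',np.mean(k,0),'w',np.hypot(*(k[0]-k[1])),'l',np.hypot(*(k[1]-k[2])),'ang',an(k[1]-k[2]),an(k[0]-k[3]))
st=json.load(open('pics/w24.json')); c=Cam('wrist',st); a=cv2.imread('pics/w24.png')
r=rot(st['tool_rot']); tx,ty=r[:2,0],r[:2,1]; p=np.array(st['position'][:2])
m=mask(a,35,85,60,40); m=cv2.morphologyEx(m,cv2.MORPH_CLOSE,np.ones((5,5)))
b=blobs(m,200)
for x in b:
    print(cv2.boundingRect(x)); cc,s,ang=rect(c.cast(x[:,0],.06)); print(cc,s,ang,'rel tool',np.round([(cc-p)@tx*1e3,(cc-p)@ty*1e3],1))
E
```

```text
W [0.64062702 0.27549436] [0.64774074 0.22928697] [0.51166793 0.20542418] w 0.046751764416791755 l 0.13814935366763162 ang 9.946693017529888 9.18508791757634 8.752090889238502 ctr [0.57614748 0.24045927] biascorr [0.57632533 0.24245135]
T ctr [0.57666381 0.23948301] w 0.04831055741659337 l 0.13884630539127382 ang 10.398382193530354 9.881934329010198
(309, 125, 37, 129)
[ 0.66631549 -0.11293315] [120.06661987304688, 31.64188575744629] 84.79215 rel tool [6.8 2. ]
```

Request:
{"method": "step_arm", "body": {"steps": [[0.009, -0.005, -0.03, -0.005, 1], [0, 0, -0.08, 0, 1], [0, 0, -0.08, 0, 1], [0, 0, -0.05, 0, 1], [0, 0, -0.02, 0, 1], [0, 0, -0.01, 0, 1], [0, 0, 0, 0, 0.3], [0, 0, 0, 0, 0], [0, 0, 0, 0, -0.2], [0, 0, 0, 0, -0.3], [0, 0, 0, 0, -0.4], [0, 0, 0, 0, -0.4]], "newtons": 15}}

```text
clock: 29.02
position: [0.6652, -0.1127, 0.0602]
tool_rot: [0.0, 0.999, -0.045, 0.0]
ft_force: [2.7, -0.2, 2.5]
width: 0.0351
```

```bash
python3 two.py z25
```

```text
t 29.02 pos [ 0.6652 -0.1127  0.0602] xyaw -5.11 F [ 2.7 -0.2  2.5] T [-0.13 -0.61  0.03] w 0.0351 q7 0.28
```

View pics/z25.png

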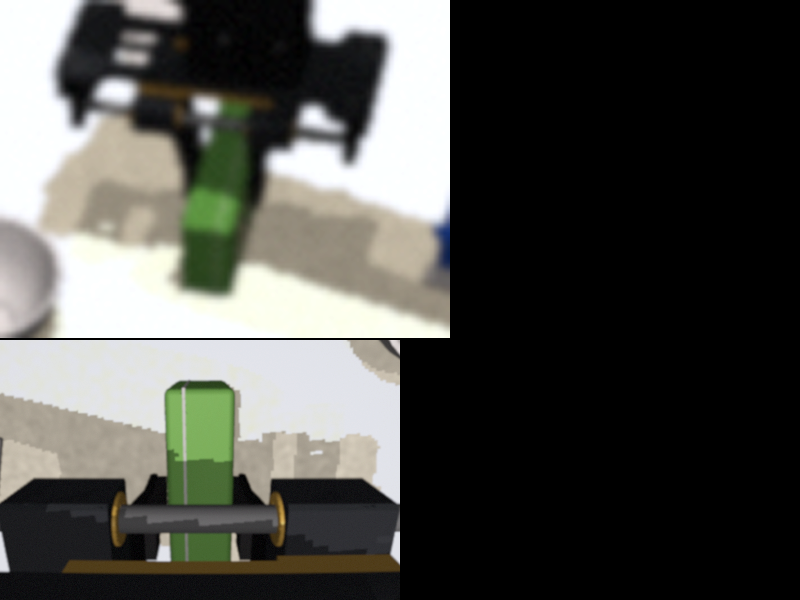

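Request:
{"method": "step_arm", "body": {"steps": [[0, 0, 0, 0, -0.4], [0, 0, 0, 0, -0.4], [0, 0, 0.04, 0, -0.4], [0, 0, 0.1, 0, -0.4], [0, 0, 0.1, 0, -0.4], [-0.01, 0.03, 0.02, -0.03, -0.4], [-0.02, 0.08, 0, -0.07, -0.4], [-0.025, 0.1, 0, -0.08, -0.4], [-0.025, 0.1, 0, -0.08, -0.4], [-0.025, 0.1, 0, -0.08, -0.4], [-0.025, 0.1, 0, -0.08, -0.4], [-0.02, 0.09, 0, -0.08, -0.4]]}}

```text
clock: 30.62
position: [0.5882, 0.1889, 0.1905]
tool_rot: [0.0, 0.842, -0.54, -0.001]
ft_force: [0.5, 0.8, -3.6]
width: 0.0323
```

Request:
{"method": "step_arm", "body": {"steps": [[-0.015, 0.06, 0, -0.07, -0.4], [-0.01, 0.035, 0, -0.05, -0.4], [-0.003, 0.013, 0, -0.014, -0.4], [0, 0, 0, 0, -0.4], [0, 0, 0, 0, -0.4]]}}

```text
clock: 31.25
position: [0.5758, 0.2403, 0.1903]
tool_rot: [0.0, 0.759, -0.651, -0.0]
ft_force: [1.0, -0.5, -3.0]
width: 0.0318
```

```bash
python3 shot.py wrist w26; python3 - <<'E'
from h import *
a=cv2.imread('pics/w26.png')
cv2.imwrite('pics/z26.png',cv2.convertScaleAbs(cv2.resize(a[85:245,220:420],(750,600),interpolation=cv2.INTER_CUBIC),alpha=1.4))
E
```

```text
t 31.25 pos [0.5758 0.2403 0.1903] xyaw -81.22 tilt [-0.001 -0.001 -1.   ] F [ 1.  -0.5 -3. ] w 0.0318 q7 -1.66
```

View pics/z26.png

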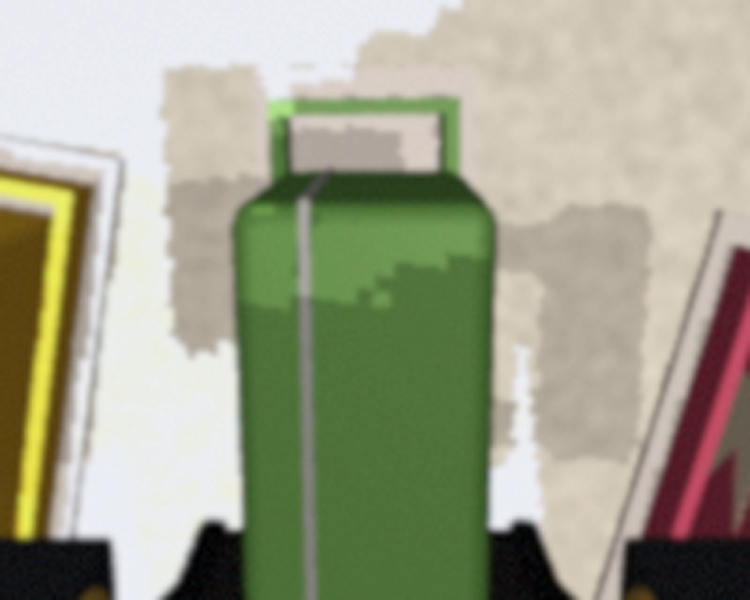

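```bash
python3 - <<'E'
from h import *
import json
st=json.load(open('pics/w26.json')); c=Cam('wrist',st)
r=rot(st['tool_rot']); tx,ty=r[:2,0],r[:2,1]; p=np.array(st['position'][:2])
P=lambda x,y:(220+(x+.5)/3.75-.5,85+(y+.5)/3.75-.5)
for n,q,z in(('FL',(270,101),.03),('FR',(460,97),.03),('ledge',(270,150),.03),('redge',(460,150),.03),('tinL',(236,225),.192),('tinR',(495,225),.192),('tinEnd',(365,203),.192),('tinL2',(243,590),.192),('tinR2',(489,590),.192)):
    w=c.cast(P(*q),z)[0]-p; print(n,np.round([w@tx*1e3,w@ty*1e3],1))
E
```

```text
FL [-22.9 -69.6]
FR [ 24.4 -70.5]
ledge [-23.2 -57.6]
redge [ 24.6 -57.6]
tinL [-13.8 -56.2]
tinR [ 16.5 -56.2]
tinEnd [  1.3 -58.7]
tinL2 [-14.4 -10. ]
tinR2 [ 17. -10.]
```

Request:
{"method": "step_arm", "body": {"steps": [[0, -0.0014, -0.03, 0.009, -0.4], [0, 0, -0.07, 0, -0.4], [0, 0, -0.05, 0, -0.4], [0, 0, -0.02, 0, -0.4], [0, 0, -0.01, 0, -0.4], [0, 0, 0, 0, -0.4], [0, 0, 0, 0, -0.4]]}}

```text
clock: 32.17
position: [0.5766, 0.2408, 0.1011]
tool_rot: [-0.001, 0.765, -0.644, 0.0]
ft_force: [-0.5, 0.7, -2.2]
width: 0.0323
```

```bash
python3 two.py z27
```

```text
t 32.17 pos [0.5766 0.2408 0.1011] xyaw -80.11 F [-0.5  0.7 -2.2] T [-0.07  0.12  0.  ] w 0.0323 q7 -1.59
```

View pics/z27.png

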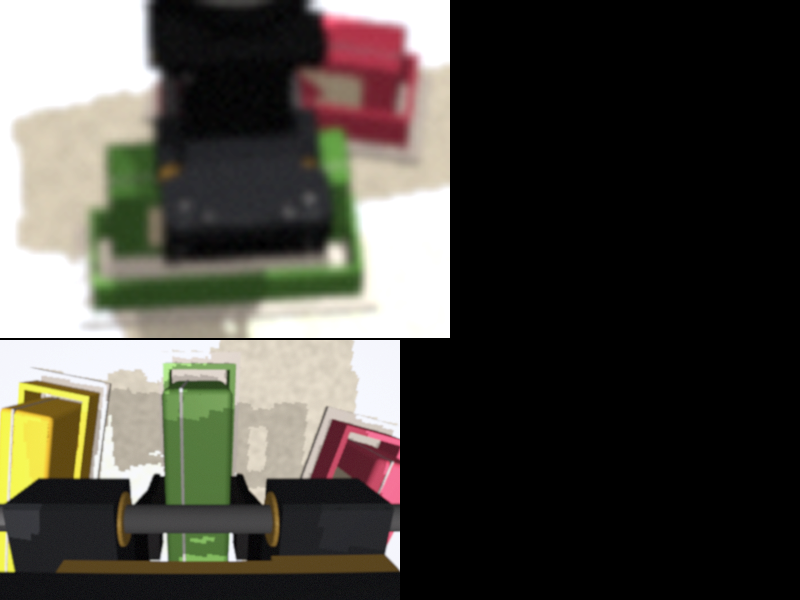

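Request:
{"method": "step_arm", "body": {"steps": [[0, -0.0012, -0.01, 0, -0.4], [0, 0, -0.02, 0, -0.4], [0, 0, -0.016, 0, -0.4], [0, 0, -0.012, 0, -0.4], [0, 0, -0.006, 0, -0.4], [0, 0, 0, 0, -0.4]]}}

```text
clock: 33.02
position: [0.5759, 0.2399, 0.0679]
tool_rot: [0.0, 0.765, -0.644, -0.0]
ft_force: [0.0, -0.2, -3.0]
width: 0.0321
```

```bash
python3 two.py z28
```

```text
t 33.02 pos [0.5759 0.2399 0.0679] xyaw -80.11 F [ 0.  -0.2 -3. ] T [-0.09  0.16 -0.  ] w 0.0321 q7 -1.57
```

View pics/z28.png

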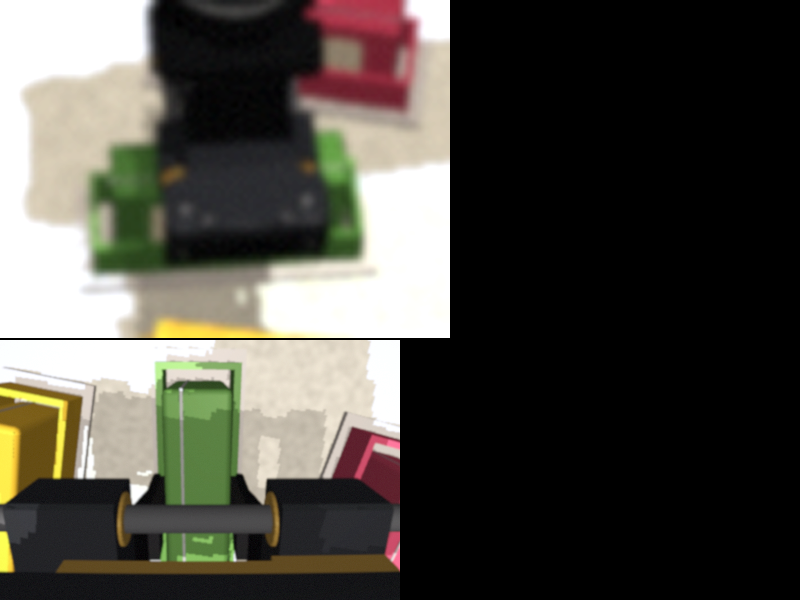

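Inside the pocket, centred. Lower to the floor.

Request:
{"method": "step_arm", "body": {"steps": [[0, 0, -0.004, 0, -0.4], [0, 0, -0.003, 0, -0.4], [0, 0, 0, 0, -0.4], [0, 0, -0.002, 0, -0.4], [0, 0, 0, 0, -0.4]]}}

```text
clock: 33.75
position: [0.5763, 0.2394, 0.0648]
tool_rot: [0.0, 0.765, -0.644, 0.0]
ft_force: [-2.7, -3.0, 7.4]
width: 0.0321
```

Request:
{"method": "step_arm", "body": {"steps": [[0, 0, 0, 0, -0.2], [0, 0, 0, 0, 0], [0, 0, 0, 0, 0.1], [0, 0, 0, 0, 0.1], [0, 0, 0.03, 0, 0.1], [0, 0, 0.08, 0, 0.1], [0, 0, 0.1, 0, 0.1], [0, 0, 0.1, 0, 0.1], [0, 0, 0.04, 0, 0.1], [0, 0, 0, 0, 0.1]]}}

```text
clock: 35.0
position: [0.5767, 0.2402, 0.2403]
tool_rot: [-0.002, 0.765, -0.644, 0.0]
ft_force: [0.3, -0.1, -0.8]
width: 0.0477
```

```bash
python3 shot.py wrist w29; python3 shot.py side s29; python3 - <<'E'
from h import *
a=cv2.imread('pics/w29.png')[20:240]; b=cv2.imread('pics/s29.png')[215:375,260:400]
o=np.zeros((600,800,3),np.uint8); o[:220,:640]=a; o[225:600,:328]=cv2.resize(b,(328,375),interpolation=cv2.INTER_CUBIC)
cv2.imwrite('pics/z29.png',cv2.convertScaleAbs(o,alpha=1.4))
E
```

```text
t 35.0 pos [0.5767 0.2402 0.2403] xyaw -80.12 tilt [ 0.003  0.002 -1.   ] F [ 0.3 -0.1 -0.8] w 0.0477 q7 -1.66
t 35.05 pos [0.5757 0.24   0.2383] xyaw -80.11 tilt [-0.  0. -1.] F [-0.2 -0.2  0.1] w 0.0476 q7 -1.66
```

View pics/z29.png

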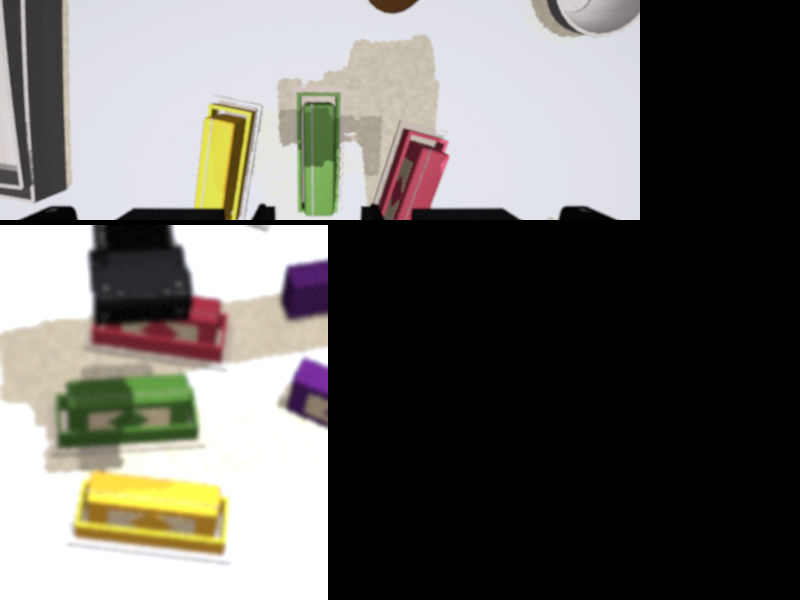

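```bash
python3 - <<'E'
from h import *
print(bot.job_done(), bot.state()['clock'])
E
```

```text
the job is handed in; nothing more can be done
the job is handed in; nothing more can be done
```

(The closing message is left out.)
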